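# Make up a sample kit and a gauge kit

## Robot

A 6-joint arm with a two-finger parallel gripper is mounted at the origin on a cart in front of the work surface, level with it; the furniture and walls round the work are solid. World frame = base frame: x ahead of the robot, y to its left, z up, the work surface at z = 0. Lengths are in m, angles in rad, forces in N, time in s.
With the tool pointing down it reaches from about 0.35 to 0.725 m from the base axis. Payload 4.3 kg.
Tool frame: the origin (TCP) lies between the finger pads; the fingertips stand 22 mm ahead of it and the grasp point (between the pads) lies 3 mm ahead of it; z points along the fingers, y is the direction in which the jaws open and shut (so a half turn about z gives the same grasp; the last joint's range is limited). The gripper opens to 85 mm and grips with 20 to 120 N. Pads are 22 mm wide; open, the fingers measure 114 mm over their backs; the gripper's body (76 mm by 85 mm) begins 54 mm behind the grasp point. The pads swing forward as they close: fully open they stand 13 mm farther back than shut.
Start: joints at [-1.27, 0.377, 0.081, 1.274, 0, 1.46], TCP at [0.23, -0.527, 0.253] pointing down, gripper open.
Joint ranges: [-2.72, 2.72], [-0.84, 1.66], [-1.02, 1.22], [-1.77, 2.12], [-1.37, 1.28], [-3.14, 3.14]. Speed limits (rad/s): [2.57, 2.57, 3.14, 3.14, 3.14, 3.14].

## Interface

Orientations are given as a 3x3 rotation matrix whose columns are the frame's x, y, z axes.
In Python, from bench import * gives the robot as it stands. The module is installed in compiled form; this text tells all that it offers.
- The arm moves only by the shell command python3 -m creep 'ROWS' [FORCE]. ROWS is JSON, a list of rows, each a list of 3 entries, a list of its own where there are three numbers: the finger opening in m, from 0 to 0.0854, then the shift along the tool's x, y, z in m, then the turn about the tool's z in degrees. In form: [[grip, [dx, dy, dz], turn], ...]. A call has 1 to 5 rows; each row is the pose to reach, as a shift and turn from the pose measured when the call began, along the tool's axes at that moment; what a row does not reach only later rows make up. A row lasts 1/12 s, in which the tool goes at most 41.7 mm and 7.16 degrees, less where a joint would pass 70% of its speed; a pose out of reach is approached as far as the arm can. A call with a gripper value outside its range is refused whole. The fingers move at their own pace and stop on an object; FORCE is the grip in N (left out, the last holds). Time passes only in rows, so rows that repeat a pose let the fingers close. It gives the time, the measured TCP pose, the force and the opening at its end, in the units of the state.
- sense(): the state, without advancing time (a new reading comes with each control period).
- get_image(name): name is "scene" or "top"; returns the picture (420x560x3 uint8, blue, green, red); there is no depth.
- camera_model(name): a dict with "fx", "fy", "cx", "cy" (pixels), "dist_coeffs" ([k1, k2, p1, p2, k3] as OpenCV has them; the pictures are not rectified), "xyz" and "orientation" of the camera in the world. Camera axes: x right, y up, looking along -z (the intrinsics and any distortion apply to the point x, -y, -z); pixel columns grow to the right and rows downward; lengths in m; the calibration is good to about 2 mm. A picture is of the moment at which its call begins. camera_model takes no time and is no camera call.
- sign_off(): hands the job in, once; it reports no verdict.
The state is a dict: "time": time; "joint_positions": joint angles; "qvel": joint speeds; "joint_efforts": joint torques, N m; "eef_pos": TCP position; "tool_rot": TCP orientation; "ft_force": force on the tool from outside, world axes, zero at the start; "wrist_torque": the same for the moment, N m; "finger_gap": opening from 0.0 (shut) to 1.0 (fully open).
Only numpy, scipy, OpenCV 4.12 (cv2) and the standard library are available. Lean on these libraries where they do the work, as an engineer would, in place of code of your own. Each camera call takes 0.05 s, during which the arm holds its last target.

## Task

Make up two kits from the loose parts on the bench. In the long narrow tray with three pockets in a row, put the block with the stud in the shortest pocket, one of the two black clips in the middle pocket and the bare steel setting block in the longest pocket; in the broad tray with two pockets, put the plug gauge in the long pocket and the other clip in the short one. Every part must lie flat on the floor of its pocket, the same way up as now and lengthwise along it; leave the oil bottle, the dish and the tape roll where they stand.

Things in the scene. Friction and masses are not known exactly. Their poses are not given: they have to be found in the camera images.
- long_tray: long narrow grey kit tray with a row of three pockets, 56 x 190 mm, 8 mm high, fixed to the bench. Origin: centre of its underside, on the bench; y = its length, x = its width, z up. Pockets are rectangles 5 mm deep with a white floor 3 mm above the bench, all centred at x = 0 and lying along y: longest 38 x 62 mm at y = +55 mm; middle-sized 32 x 48 mm at y = -12 mm; shortest 30 x 40 mm at y = -68 mm (first figure along x, second along y).
- broad_tray: broad grey kit tray with two pockets, 120 (x) x 136 (y) mm, 8 mm high, fixed to the bench. Origin: centre of its underside, on the bench, z up. Pockets are 5 mm deep with a white floor 3 mm above the bench: the long one, 32 (x) x 120 (y) mm, at x = -34, y = 0 mm; the short one, 48 (x) x 32 (y) mm, at x = +26, y = 0 mm, lying crosswise to the long one.
- clip_a: one of two identical black plastic clips (C-shaped seen from above, 19 wide x 35 long x 19 mm high, 12 g; to the touch a solid block of that size, the notch is closed). Origin: centre of its underside (within 1 mm); y = its 35 mm length, z up. Grip it across the 19 mm width, near mid-length: one finger bears across the notch.
- clip_b: one of two identical black plastic clips (C-shaped seen from above, 19 wide x 35 long x 19 mm high, 12 g; to the touch a solid block of that size, the notch is closed). Origin: centre of its underside (within 1 mm); y = its 35 mm length, z up. Grip it across the 19 mm width, near mid-length: one finger bears across the notch.
- stud_block: small black plastic block with a round stud on top, 18 wide x 27 long x 24 mm high over the stud (the stud is about the upper 10 mm), 12 g. Origin: centre of its underside; y = its 27 mm length, z up through the stud. Grip the body below the stud, across the 18 mm width.
- setting_block: bare ground-steel setting block with holes in its top, 25 wide x 50 long x 25 mm high, about 0.24 kg. Origin: centre of its underside; y = its 50 mm length, z up. Grip it across the 25 mm width.
- plug_gauge: steel double-ended plug gauge lying on its side, a rod with a red band, 19 wide x 108 long x 19 mm high, about 0.14 kg; it does not roll. Origin: below its centre, at its underside; y = its length, z up. Grip it across the 19 mm width at mid-length.
- oil_bottle: white oil bottle with a red pointed cap, 42 mm across, 118 mm high, standing loose; not part of the kits. Origin: centre of its underside.
- dish: round steel dish with a few screws, 71 mm across, 22 mm high, loose; not part of the kits. Origin: centre of its underside.
- tape_roll: roll of white tape lying flat, 58 mm across, 34 mm high, loose; not part of the kits. Origin: centre of its underside.

How it is judged:
At the end, for the whole second after the job is handed in: Each part is in the pocket the goal names (clips interchangeable): within 10 mm of the pocket centre along each tray axis, underside within 3 mm of its floor, tilt under 0.12 rad, length within 0.45 rad of the pocket's (either way round), let go and at rest ((((x of clip_a in the frame of long_tray between -0.01 and 0.01 m and y of clip_a in the frame of long_tray between -0.022 and -0.002 m and z of clip_a in the frame of long_tray below 0.006 m and angle between clip_a's own z axis and vertical below 0.12 rad and angle between the y axis of clip_a and the y axis of long_tray, either way round below 0.45 rad) and (x of clip_b in the frame of broad_tray between 0.016 and 0.036 m and y of clip_b in the frame of broad_tray between -0.01 and 0.01 m and z of clip_b in the frame of broad_tray below 0.006 m and angle between clip_b's own z axis and vertical below 0.12 rad and angle between the y axis of clip_b and the x axis of broad_tray, either way round below 0.45 rad)) or ((x of clip_b in the frame of long_tray between -0.01 and 0.01 m and y of clip_b in the frame of long_tray between -0.022 and -0.002 m and z of clip_b in the frame of long_tray below 0.006 m and angle between clip_b's own z axis and vertical below 0.12 rad and angle between the y axis of clip_b and the y axis of long_tray, either way round below 0.45 rad) and (x of clip_a in the frame of broad_tray between 0.016 and 0.036 m and y of clip_a in the frame of broad_tray between -0.01 and 0.01 m and z of clip_a in the frame of broad_tray below 0.006 m and angle between clip_a's own z axis and vertical below 0.12 rad and angle between the y axis of clip_a and the x axis of broad_tray, either way round below 0.45 rad))) and x of stud_block in the frame of long_tray between -0.01 and 0.01 m and y of stud_block in the frame of long_tray between -0.078 and -0.058 m and z of each of stud_block, setting_block in the frame of long_tray below 0.006 m and angle between each of stud_block, setting_block, plug_gauge's own z axis and vertical below 0.12 rad and angle between the y axis of each of stud_block, setting_block and the y axis of long_tray, either way round below 0.45 rad and x of setting_block in the frame of long_tray between -0.01 and 0.01 m and y of setting_block in the frame of long_tray between 0.045 and 0.065 m and x of plug_gauge in the frame of broad_tray between -0.044 and -0.024 m and y of plug_gauge in the frame of broad_tray between -0.01 and 0.01 m and z of plug_gauge in the frame of broad_tray below 0.006 m and angle between the y axis of plug_gauge and the y axis of broad_tray, either way round below 0.45 rad and linear speed of each of clip_a, clip_b, stud_block, setting_block, plug_gauge below 0.02 m/s and contact force between each of clip_a, clip_b, stud_block, setting_block, plug_gauge and the fingers below 0.05 N); the robot touches nothing.
It fails at once if the oil bottle is shifted by more than 20 mm or tipped (distance of oil_bottle from where it was at the start of the episode above 0.02 m or angle between oil_bottle's own z axis and vertical above 0.5 rad).
It fails at once if the steel dish is shifted by more than 20 mm or tipped (distance of dish from where it was at the start of the episode above 0.02 m or angle between dish's own z axis and vertical above 0.5 rad).
It fails at once if the tape roll is shifted by more than 20 mm or tipped (distance of tape_roll from where it was at the start of the episode above 0.02 m or angle between tape_roll's own z axis and vertical above 0.5 rad).
It also fails if it takes over 136 s, if anything falls off the work surface, if the arm or the gripper's body presses on something with over 40 N, if the wrist force passes 120 N, or if a joint passes its speed limit or range.

## Working session

There is one attempt and no reset: what is moved stays moved. The work goes in short steps, Python scripts to look and compute and a shell command to move; the robot and the scene stay as the last step left them, time stands still between calls to the robot, and variables do not carry over. Pictures are saved under pics/ and viewed, and the job is handed in when it is done.

```bash
ls; mkdir -p pics; python3 - <<'E'
from bench import *
import cv2,json
s=sense();print(s)
for n in("scene","top"):
    cv2.imwrite(f"pics/{n}0.png",get_image(n));print(n,camera_model(n))
E
```

```text
pics
{'time': 0.0, 'joint_positions': array([-1.27028143e+00,  3.78056081e-01,  7.96224829e-02,  1.27440744e+00,
        1.91985433e-06,  1.46052267e+00]), 'qvel': array([-7.16197006e-04, -3.03681442e-04, -1.63013606e-03,  2.65653717e-04,
       -1.26854451e-03,  3.39499272e-05]), 'joint_efforts': array([ 1.42362380e-03, -4.63599801e+01,  2.69876629e+01,  2.06000375e-02,
       -5.48704395e-05, -6.29027241e-06]), 'eef_pos': array([ 0.22945243, -0.52656227,  0.2523635 ]), 'tool_rot': array([[ 9.16806283e-01,  3.99331786e-01, -6.03424065e-04],
       [ 3.99332177e-01, -9.16804230e-01,  1.95363992e-03],
       [ 2.26928782e-04, -2.03207600e-03, -9.99997910e-01]]), 'ft_force': array([0.47106555, 0.40807804, 0.16478367]), 'wrist_torque': array([0.02220984, 0.01872338, 0.019499  ]), 'finger_gap': 0.9968074691891256}
scene {'fx': 437.48181734059807, 'fy': 437.48181734059807, 'cx': 277.3613057872699, 'cy': 207.99132281628746, 'dist_coeffs': array([-0.08030988,  0.        ,  0.        ,  0.        ,  0.        ]), 'xyz': array([-0.13906032, -0.82951406,  0.68134726]), 'orientation': array([[ 0.72527694,  0.38640833, -0.56979116],
       [-0.68813397,  0.38152323, -0.61718042],
       [-0.02109509,  0.83971937,  0.5426107 ]])}
top {'fx': 420.5625938381273, 'fy': 420.5625938381273, 'cx': 270.0174689974574, 'cy': 212.33525319428514, 'dist_coeffs': array([-0.0562217,  0.       ,  0.       ,  0.       ,  0.       ]), 'xyz': array([ 0.32173986, -0.06052597,  1.00153562]), 'orientation': array([[ 0.06206915,  0.97188269, -0.22713753],
       [-0.99806931,  0.05992633, -0.01632469],
       [-0.00225416,  0.22771226,  0.97372586]])}
```

View pics/scene0.png

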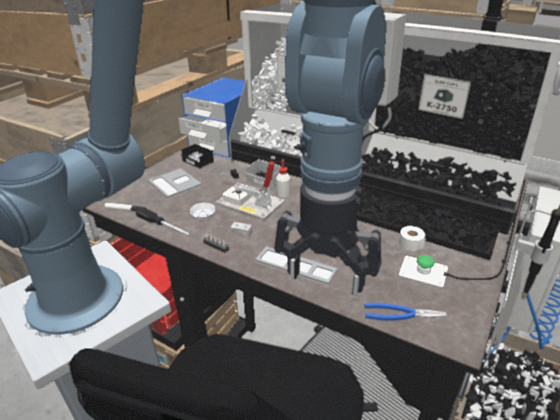

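View pics/top0.png

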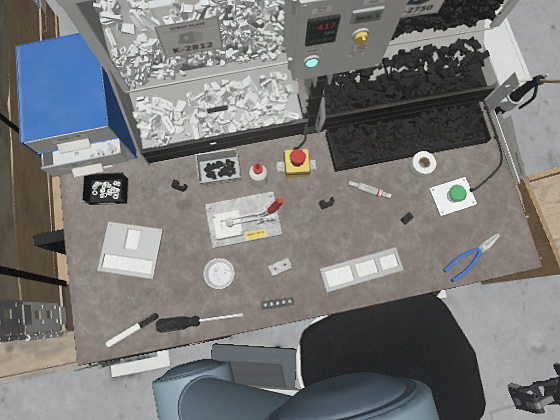

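```bash
python3 - <<'E'
import cv2
t=cv2.imread("pics/top0.png")
cv2.imwrite("pics/t_a.png",cv2.resize(t[140:340,70:270],None,fx=3,fy=3,interpolation=cv2.INTER_CUBIC))
cv2.imwrite("pics/t_b.png",cv2.resize(t[140:340,240:440],None,fx=3,fy=3,interpolation=cv2.INTER_CUBIC))
s=cv2.imread("pics/scene0.png")
cv2.imwrite("pics/s_a.png",cv2.resize(s[140:300,140:360],None,fx=3.5,fy=3.5,interpolation=cv2.INTER_CUBIC))
E
```

```text
(no output)
```

View pics/t_a.png

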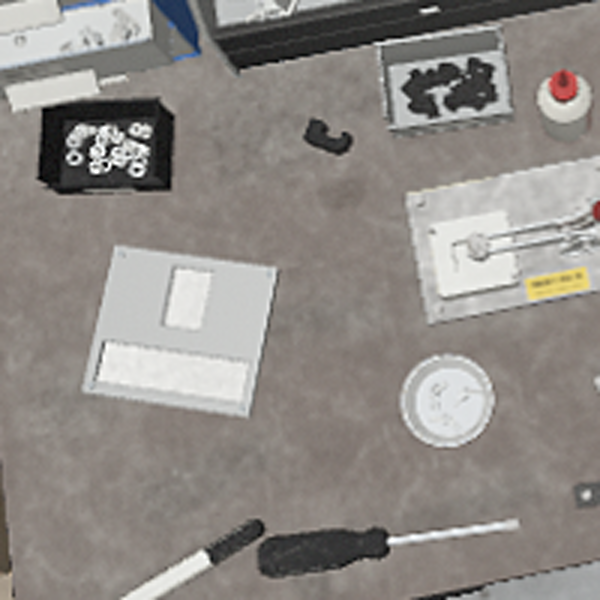

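View pics/t_b.png

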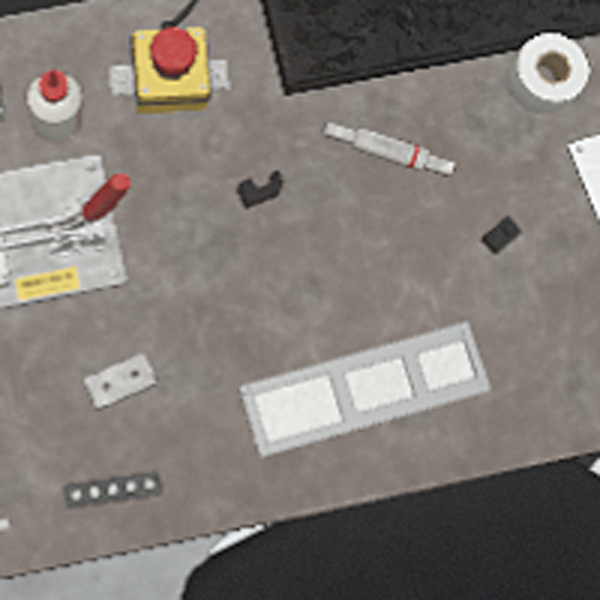

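View pics/s_a.png

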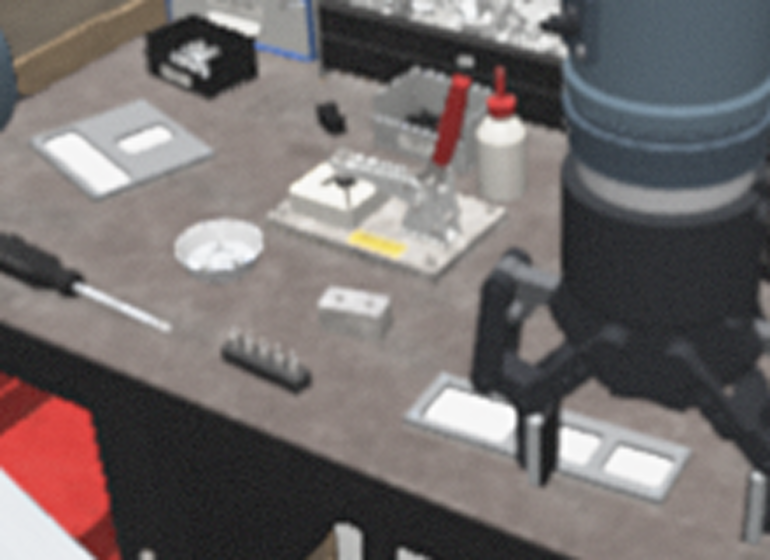

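```bash
cat > h.py <<'E'
import numpy as np,cv2
from bench import *
def ray(cam,uv,z):
    m=camera_model(cam);K=np.array([[m['fx'],0,m['cx']],[0,m['fy'],m['cy']],[0,0,1]])
    p=cv2.undistortPoints(np.array(uv,float).reshape(-1,1,2),K,np.array(m['dist_coeffs'])).reshape(-1,2)
    d=np.c_[p[:,0],-p[:,1],-np.ones(len(p))]@np.array(m['orientation']).T
    c=np.array(m['xyz']);return (c+d*((z-c[2])/d[:,2])[:,None])[:,:2]
def blobs(mask,lo=30):
    cs,_=cv2.findContours(mask.astype(np.uint8),cv2.RETR_EXTERNAL,cv2.CHAIN_APPROX_NONE)
    return [c for c in cs if cv2.contourArea(c)>lo]
def rect(cam,c,z):
    w=(ray(cam,c.reshape(-1,2),z)*1000).astype(np.float32)
    (cx,cy),(a,b),an=cv2.minAreaRect(w)
    if a<b:a,b,an=b,a,an+90
    M=cv2.moments(c);q=ray(cam,[[M['m10']/M['m00'],M['m01']/M['m00']]],z)[0]*1000
    return dict(c=(round(cx,1),round(cy,1)),len=round(a,1),wid=round(b,1),ang=round((an+90)%180-90,1),cen=q.round(1),px=(round(M['m10']/M['m00'],1),round(M['m01']/M['m00'],1)))
E
python3 - <<'E'
from h import *
im=cv2.imread("pics/top0.png");hsv=cv2.cvtColor(im,cv2.COLOR_BGR2HSV);V=hsv[...,2];S=hsv[...,1]
def show(name,mask,box,z,lo=30):
    x0,y0,x1,y1=box;m=np.zeros_like(mask);m[y0:y1,x0:x1]=mask[y0:y1,x0:x1]
    for c in blobs(m,lo):print(name,rect('top',c,z))
wh=V>215
show('floorL',wh,(310,235,410,300),.003)
show('floorB',wh,(90,215,170,285),.003)
g=(V>150)
show('trayL',g,(310,235,410,300),.008,300)
show('trayB',g,(90,215,170,285),.008,300)
show('set',V>145,(262,250,297,280),.025)
show('set12',V>110,(262,250,297,280),.0125)
show('plug',V>140,(343,175,396,203),.0095)
dk=V<75
show('clipL',dk,(165,170,195,195),.0095)
show('clipR',dk,(312,190,340,212),.0095)
show('stud',dk,(395,205,418,228),.009)
show('dish',V>150,(195,250,240,295),.022,200)
show('bottle',V>150,(247,160,270,186),.05)
show('tape',V>150,(405,140,440,180),.034)
print(V[200:206,320:326]); print(V[230,300:306],V[262,270:290])
E
```

```text
floorL {'c': (411.2, -215.5), 'len': 59.8, 'wid': 36.5, 'ang': -70.8, 'cen': array([ 411.1, -215.5]), 'px': (338.8, 275.8)}
floorL {'c': (433.2, -279.1), 'len': 45.7, 'wid': 30.4, 'ang': -72.0, 'cen': array([ 433.5, -278.9]), 'px': (365.7, 267.9)}
floorL {'c': (452.0, -332.4), 'len': 37.1, 'wid': 28.1, 'ang': -71.1, 'cen': array([ 452. , -332.6]), 'px': (388.2, 261.5)}
floorB {'c': (407.9, 289.2), 'len': 117.5, 'wid': 30.8, 'ang': 85.0, 'cen': array([408.1, 289.1]), 'px': (127.2, 263.6)}
floorB {'c': (467.4, 284.5), 'len': 45.8, 'wid': 28.5, 'ang': -5.8, 'cen': array([467.5, 284.5]), 'px': (132.4, 239.2)}
trayL {'c': (429.8, -267.7), 'len': 191.2, 'wid': 59.4, 'ang': -70.8, 'cen': array([ 429.3, -266.8]), 'px': (361.1, 269.2)}
trayB {'c': (442.1, 286.6), 'len': 136.6, 'wid': 123.4, 'ang': 85.5, 'cen': array([440.9, 286. ]), 'px': (129.6, 249.8)}
set {'c': (425.4, -77.2), 'len': 59.3, 'wid': 28.0, 'ang': -60.1, 'cen': array([423.2, -74.7]), 'px': (279.8, 266.1)}
set12 {'c': (428.4, -72.9), 'len': 80.5, 'wid': 68.1, 'ang': -86.5, 'cen': array([428.1, -72.8]), 'px': (279.0, 264.5)}
plug
[... 410 characters left out ...]
.9, 'ang': -47.9, 'cen': array([ 559.6, -375.5]), 'px': (406.5, 218.0)}
dish {'c': (398.9, 66.3), 'len': 72.3, 'wid': 69.3, 'ang': -86.3, 'cen': array([398.6,  66.2]), 'px': (218.5, 273.0)}
bottle {'c': (641.6, -8.6), 'len': 42.6, 'wid': 40.5, 'ang': 3.7, 'cen': array([640.7,  -9.2]), 'px': (257.7, 171.8)}
tape {'c': (697.2, -413.1), 'len': 58.6, 'wid': 56.5, 'ang': 45.0, 'cen': array([ 696.9, -412.7]), 'px': (423.9, 162.1)}
[[120  75  54  51 115 144]
 [ 46  59  58  57  78 124]
 [ 51  61  63  60  56  80]
 [ 49  59  62  63  61  61]
 [ 43  55  63  63  65  62]
 [ 69  53  65  65  67  63]]
[131 132 132 133 138 142] [139 139 142 139 139 146 169 200 210 204 205 199 193 196 196 195 193 195
 195 192]
```

```bash
cat > p.py <<'E'
# usage: p.py x y z yaw(mod180, deg): prints the remaining shift in tool axes (mm) and turn
import sys
from h import *
s=sense();R=s['tool_rot'];p=s['eef_pos']
yaw=np.degrees(np.arctan2(R[1,0],R[0,0]))
print('t',round(s['time'],2),'tcp',(p*1000).round(1),'yaw',round(yaw,1),'gap',round(s['finger_gap']*85.4,1),'F',s['ft_force'].round(1),'q16',np.degrees(s['joint_positions'][[0,5]]).round(0))
a=[float(v) for v in sys.argv[1:]]
if a:
    d=R.T@(np.array(a[:3])-p*1000)
    t=(yaw-a[3]+180)%360-180
    q1=np.degrees(np.arctan2(a[1],a[0])); print('d',d.round(1),'turn',round(t,1),'q6 at target',round((q1+180-a[3]+180)%360-180))
E
python3 - <<'E'
from h import *
im=cv2.imread("pics/top0.png");V=cv2.cvtColor(im,cv2.COLOR_BGR2HSV)[...,2]
for th in(160,170,180):
    m=np.zeros_like(V);m[250:280,262:297]=V[250:280,262:297]>th
    for c in blobs(m):print(th,rect('top',c,.025))
for th in(60,75,90):
    m=np.zeros_like(V);m[170:195,165:195]=V[170:195,165:195]<th
    for c in blobs(m):print(th,rect('top',c,.0095))
    m=np.zeros_like(V);m[205:228,395:418]=V[205:228,395:418]<th
    for c in blobs(m):print(th,rect('top',c,.009))
E
python3 p.py 560 -375.3 150 132
```

```text
160 {'c': (422.8, -74.7), 'len': 51.6, 'wid': 25.6, 'ang': -62.6, 'cen': array([422.5, -74.3]), 'px': (279.6, 266.4)}
170 {'c': (422.4, -74.5), 'len': 50.3, 'wid': 24.6, 'ang': -62.2, 'cen': array([422.5, -74.5]), 'px': (279.7, 266.4)}
180 {'c': (422.8, -74.3), 'len': 50.3, 'wid': 23.7, 'ang': -62.2, 'cen': array([422.6, -74.2]), 'px': (279.5, 266.4)}
60 {'c': (606.7, 184.8), 'len': 37.7, 'wid': 20.4, 'ang': 69.1, 'cen': array([606.6, 186.2]), 'px': (178.3, 185.7)}
75 {'c': (607.0, 185.3), 'len': 38.8, 'wid': 20.5, 'ang': 70.0, 'cen': array([606.2, 186. ]), 'px': (178.3, 185.9)}
75 {'c': (559.9, -375.3), 'len': 27.9, 'wid': 15.9, 'ang': -47.9, 'cen': array([ 559.6, -375.5]), 'px': (406.5, 218.0)}
90 {'c': (606.9, 185.1), 'len': 40.0, 'wid': 21.3, 'ang': 66.7, 'cen': array([606.5, 185.9]), 'px': (178.4, 185.8)}
90 {'c': (560.7, -375.8), 'len': 29.0, 'wid': 16.9, 'ang': -43.9, 'cen': array([ 559.8, -375.8]), 'px': (406.6, 217.9)}
t 0.1 tcp [ 229.5 -526.7  252.5] yaw 23.5 gap 85.4 F [-0.3 -0.2  0.2] q16 [-73.  84.]
d [363.5  -6.6 102.6] turn -108.5 q6 at target 14
```

```bash
python3 - <<'E'
import cv2,numpy as np
t=cv2.imread("pics/top0.png")
f=lambda y,x:cv2.resize(t[y-16:y+16,x-16:x+16],None,fx=12,fy=12,interpolation=cv2.INTER_NEAREST)
cv2.imwrite("pics/zoom.png",np.hstack([f(186,178),f(204,326)]))
cv2.imwrite("pics/zoom2.png",np.hstack([f(218,406),f(266,280)]))
E
```

```text
(no output)
```

View pics/zoom.png

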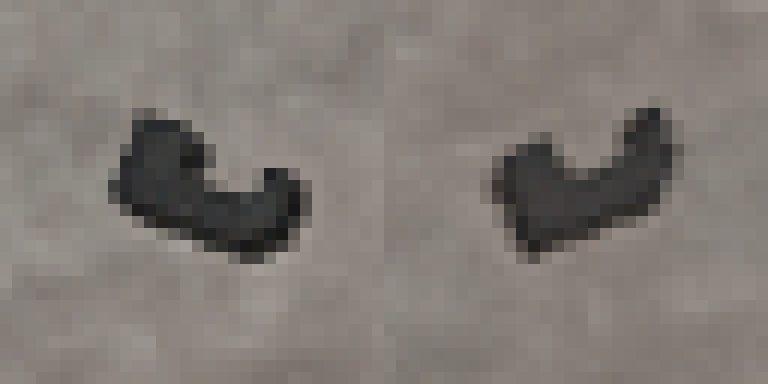

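View pics/zoom2.png

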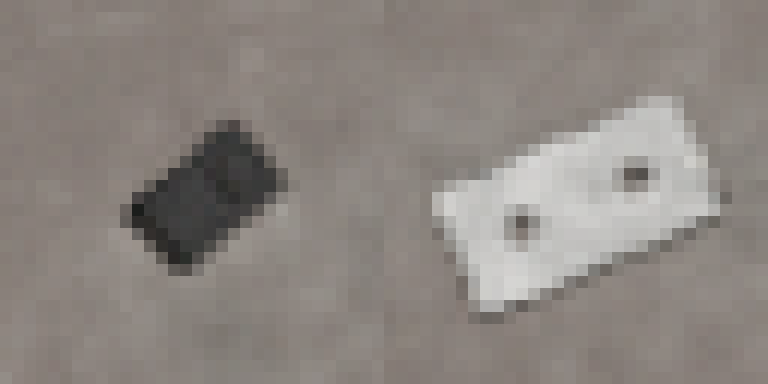

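```bash
python3 -m creep '[[0.05,[0.363,-0.007,0.1],-110],[0.05,[0.363,-0.007,0.1],-110],[0.05,[0.363,-0.007,0.1],-110],[0.05,[0.363,-0.007,0.1],-110],[0.05,[0.363,-0.007,0.1],-110]]' 40; python3 p.py 560 -375.3 100 134
```

```text
time: 0.52
eef_pos: [0.4131, -0.4419, 0.1967]
tool_rot: [[0.505, 0.863, -0.0], [0.863, -0.505, 0.001], [0.001, -0.001, -1.0]]
ft_force: [0.6, -0.6, 0.6]
finger_gap: 0.587
t 0.52 tcp [ 413.1 -441.9  196.7] yaw 59.7 gap 50.1 F [ 0.6 -0.6  0.6] q16 [-53.  67.]
d [131.5  93.2  96.7] turn -74.3 q6 at target 12
```

```bash
python3 -m creep '[[0.05,[0.1315,0.093,0.09],-74],[0.05,[0.1315,0.093,0.09],-74],[0.05,[0.1315,0.093,0.09],-74],[0.05,[0.1315,0.093,0.09],-74],[0.05,[0.1315,0.093,0.09],-74]]'; python3 p.py 560 -375.3 100 134
```

```text
time: 0.93
eef_pos: [0.5619, -0.3714, 0.1029]
tool_rot: [[-0.1, 0.995, -0.002], [0.995, 0.1, 0.005], [0.005, -0.002, -1.0]]
ft_force: [0.1, -0.8, 0.1]
finger_gap: 0.589
t 0.93 tcp [ 561.9 -371.4  102.9] yaw 95.7 gap 50.3 F [ 0.1 -0.8  0.1] q16 [-39.  45.]
d [-3.7 -2.3  2.8] turn -38.3 q6 at target 12
```

```bash
python3 -m creep '[[0.05,[-0.0037,-0.0023,0.03],-38.3],[0.05,[-0.0037,-0.0023,0.03],-38.3],[0.05,[-0.0037,-0.0023,0.03],-38.3],[0.05,[-0.0037,-0.0023,0.03],-38.3],[0.05,[-0.0037,-0.0023,0.03],-38.3]]'; python3 p.py 560 -375.3 27 134
python3 - <<'E'
from h import *
im=get_image('scene');cv2.imwrite('pics/s1.png',cv2.resize(im[150:330,250:470],None,fx=3.5,fy=3.5))
E
```

```text
time: 1.35
eef_pos: [0.5595, -0.3746, 0.0717]
tool_rot: [[-0.66, 0.751, -0.003], [0.751, 0.66, 0.006], [0.007, 0.001, -1.0]]
ft_force: [0.9, -0.1, 0.5]
finger_gap: 0.584
t 1.35 tcp [ 559.5 -374.6   71.7] yaw 131.3 gap 49.9 F [ 0.9 -0.1  0.5] q16 [-39.   9.]
d [-1.1 -0.1 44.7] turn -2.7 q6 at target 12
```

View pics/s1.png

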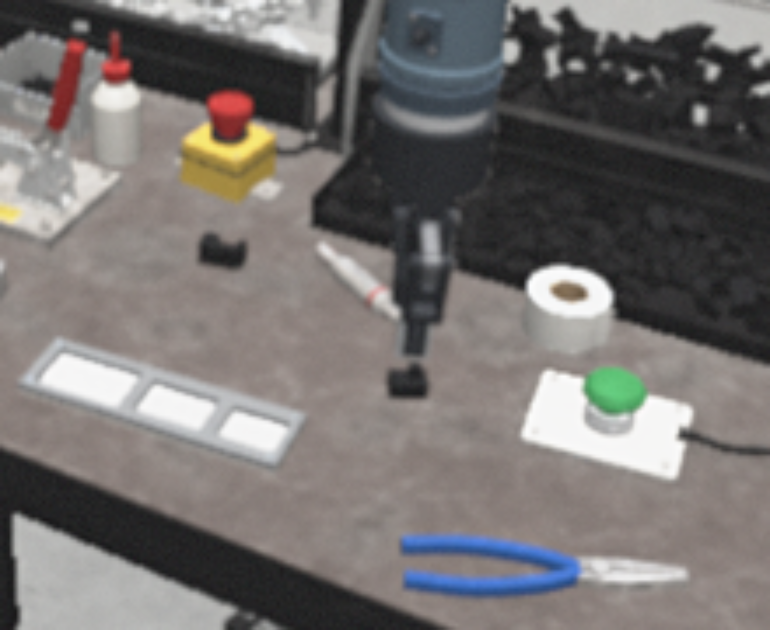

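```bash
python3 -m creep '[[0.05,[-0.001,0,0.025],-2.7],[0.05,[-0.001,0,0.044],-2.7],[0.05,[-0.001,0,0.044],-2.7],[0.05,[-0.001,0,0.044],-2.7]]'; python3 p.py 560 -375.3 27 134;python3 -m creep '[[0,[0,0,0],0],[0,[0,0,0],0],[0,[0,0,0],0],[0,[0,0,0],0],[0,[0,0,0],0]]' 40;  python3 p.py 560 -375.3 130 134
```

```text
time: 1.73
eef_pos: [0.5587, -0.3741, 0.0264]
tool_rot: [[-0.696, 0.718, -0.006], [0.718, 0.696, 0.008], [0.01, 0.001, -1.0]]
ft_force: [-0.5, 0.6, -0.3]
finger_gap: 0.583
t 1.73 tcp [ 558.7 -374.1   26.4] yaw 134.1 gap 49.8 F [-0.5  0.6 -0.3] q16 [-39.   7.]
d [-1.8  0.1 -0.6] turn 0.1 q6 at target 12
time: 2.15
eef_pos: [0.5595, -0.3748, 0.0279]
tool_rot: [[-0.696, 0.718, -0.004], [0.718, 0.696, 0.007], [0.008, 0.002, -1.0]]
ft_force: [-0.8, 0.6, 4.9]
finger_gap: 0.193
t 2.15 tcp [ 559.5 -374.8   27.9] yaw 134.1 gap 16.5 F [-0.8  0.6  4.9] q16 [-39.   7.]
d [ 1.000e-01  1.000e-01 -1.021e+02] turn 0.1 q6 at target 12
```

```bash
python3 -m creep '[[0,[0,0,-0.03],0],[0,[0,0,-0.07],0],[0,[0,0,-0.07],0]]'; python3 p.py 451.9 -331.7 90 109.2; python3 - <<'E'
from h import *
im=get_image('scene');cv2.imwrite('pics/s2.png',cv2.resize(im[150:330,250:470],None,fx=3.5,fy=3.5))
E
```

```text
time: 2.4
eef_pos: [0.5635, -0.3782, 0.1062]
tool_rot: [[-0.696, 0.718, 0.005], [0.718, 0.696, -0.001], [-0.004, 0.003, -1.0]]
ft_force: [1.8, -1.2, 1.5]
finger_gap: 0.195
t 2.4 tcp [ 563.5 -378.2  106.2] yaw 134.1 gap 16.6 F [ 1.8 -1.2  1.5] q16 [-39.   7.]
d [111.2 -47.8  15.6] turn 24.9 q6 at target 35
```

View pics/s2.png

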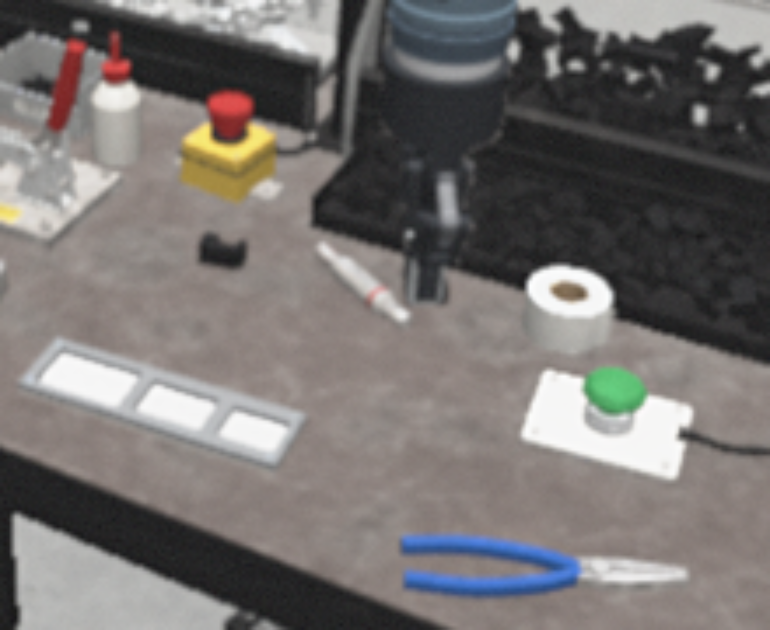

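```bash
python3 -m creep '[[0,[0.111,-0.048,0.016],25],[0,[0.111,-0.048,0.016],25],[0,[0.111,-0.048,0.016],25],[0,[0.111,-0.048,0.016],25],[0,[0.111,-0.048,0.016],25]]'; python3 p.py 451.9 -331.7 40 109.2
```

```text
time: 2.87
eef_pos: [0.4472, -0.3285, 0.085]
tool_rot: [[-0.326, 0.945, -0.001], [0.945, 0.326, 0.005], [0.005, 0.0, -1.0]]
ft_force: [0.2, -0.5, 0.6]
finger_gap: 0.192
t 2.87 tcp [ 447.2 -328.5   85. ] yaw 109.0 gap 16.4 F [ 0.2 -0.5  0.6] q16 [-43.  28.]
d [-4.8  3.4 45. ] turn -0.2 q6 at target 35
```

```bash
python3 -m creep '[[0,[-0.0048,0.0034,0],0],[0,[-0.0048,0.0034,0.03],0],[0,[-0.0048,0.0034,0.045],0],[0,[-0.0048,0.0034,0.045],0]]'; python3 p.py 451.9 -331.7 31.5 109.2;python3 - <<'E'
from h import *
im=get_image('scene');cv2.imwrite('pics/s3.png',cv2.resize(im[200:320,230:390],None,fx=5,fy=5))
E
```

```text
time: 3.2
eef_pos: [0.452, -0.3314, 0.0372]
tool_rot: [[-0.327, 0.945, -0.003], [0.945, 0.327, 0.007], [0.008, -0.001, -1.0]]
ft_force: [-0.6, 0.8, -0.2]
finger_gap: 0.191
t 3.2 tcp [ 452.  -331.4   37.2] yaw 109.1 gap 16.3 F [-0.6  0.8 -0.2] q16 [-43.  28.]
d [-0.3 -0.2  5.7] turn -0.1 q6 at target 35
```

View pics/s3.png

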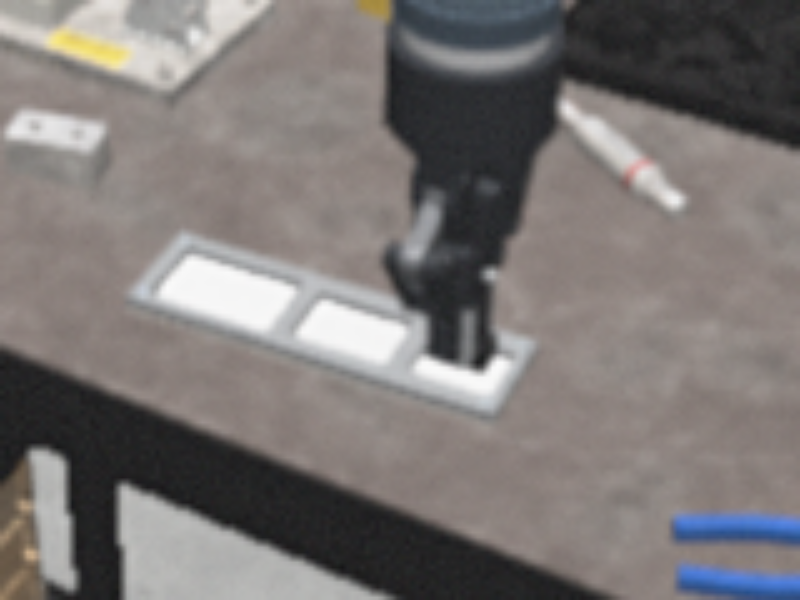

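Over the short pocket. Lower 6 mm, open slightly, lift.

```bash
python3 -m creep '[[0,[0,0,0.006],0],[0,[0,0,0.006],0],[0,[0,0,0.006],0]]'; python3 p.py 451.9 -331.7 31.5 109.2;python3 -m creep '[[0.035,[0,0,0],0],[0.035,[0,0,0],0],[0.035,[0,0,-0.0],0],[0.035,[0,0,-0.03],0],[0.035,[0,0,-0.07],0]]';python3 -m creep '[[0.045,[0,0,-0.02],0],[0.045,[0,0,-0.02],0]]';python3 p.py 585.5 -180 90 112; python3 - <<'E'
from h import *
im=get_image('scene');cv2.imwrite('pics/s4.png',cv2.resize(im[200:320,230:390],None,fx=5,fy=5))
E
```

```text
time: 3.5
eef_pos: [0.4534, -0.3325, 0.0334]
tool_rot: [[-0.327, 0.945, -0.001], [0.945, 0.327, 0.005], [0.005, 0.0, -1.0]]
ft_force: [-0.5, 0.3, -0.2]
finger_gap: 0.19
t 3.5 tcp [ 453.4 -332.5   33.4] yaw 109.1 gap 16.2 F [-0.5  0.3 -0.2] q16 [-43.  28.]
d [ 1.2 -1.2  1.9] turn -0.1 q6 at target 35
time: 3.92
eef_pos: [0.4509, -0.3304, 0.1008]
tool_rot: [[-0.327, 0.945, -0.007], [0.945, 0.327, 0.011], [0.012, -0.004, -1.0]]
ft_force: [0.2, -1.0, 0.9]
finger_gap: 0.409
time: 4.08
eef_pos: [0.4535, -0.3329, 0.1262]
tool_rot: [[-0.327, 0.945, -0.001], [0.945, 0.327, 0.005], [0.005, 0.001, -1.0]]
ft_force: [-0.1, -0.5, 0.3]
finger_gap: 0.533
t 4.08 tcp [ 453.5 -332.9  126.2] yaw 109.1 gap 45.5 F [-0.1 -0.5  0.3] q16 [-43.  28.]
d [101.1 174.8  36.8] turn -2.9 q6 at target 51
```

View pics/s4.png

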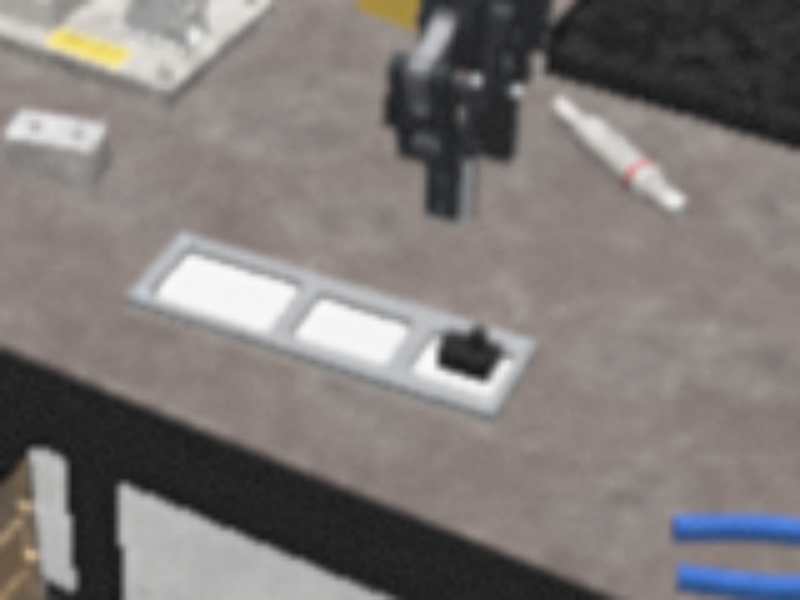

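```bash
python3 -m creep '[[0.045,[0.101,0.175,0.036],-3],[0.045,[0.101,0.175,0.036],-3],[0.045,[0.101,0.175,0.036],-3],[0.045,[0.101,0.175,0.036],-3],[0.045,[0.101,0.175,0.036],-3]]';python3 -m creep '[[0.045,[0,0,0],0]]'; python3 p.py 585.5 -180 28 112;python3 - <<'E'
from h import *
im=get_image('top');cv2.imwrite('pics/t1.png',cv2.resize(im[140:300,280:440],None,fx=3.5,fy=3.5))
E
```

```text
time: 4.55
eef_pos: [0.5849, -0.1769, 0.0863]
tool_rot: [[-0.377, 0.926, -0.005], [0.926, 0.377, 0.008], [0.009, -0.002, -1.0]]
ft_force: [-0.1, -0.8, 0.4]
finger_gap: 0.525
time: 4.63
eef_pos: [0.5874, -0.1713, 0.0838]
tool_rot: [[-0.383, 0.924, -0.005], [0.924, 0.383, 0.011], [0.012, -0.001, -1.0]]
ft_force: [0.3, -0.2, -0.1]
finger_gap: 0.529
t 4.63 tcp [ 587.4 -171.3   83.8] yaw 112.5 gap 45.2 F [ 0.3 -0.2 -0.1] q16 [-22.  45.]
d [-8.  -5.  55.7] turn 0.5 q6 at target 51
```

View pics/t1.png

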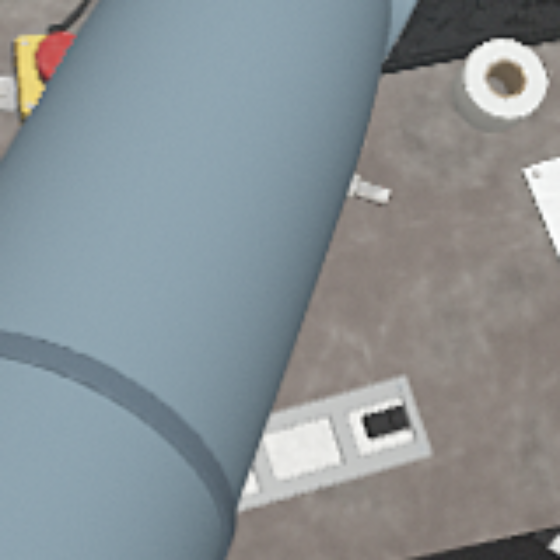

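```bash
python3 -m creep '[[0.045,[-0.008,-0.005,0.005],0],[0.045,[-0.008,-0.005,0.02],0],[0.045,[-0.008,-0.005,0.025],0],[0.045,[-0.008,-0.005,0.025],0]]';python3 p.py 585.5 -180 28 112
```

```text
time: 5.02
eef_pos: [0.5807, -0.183, 0.0562]
tool_rot: [[-0.38, 0.925, -0.013], [0.925, 0.38, 0.011], [0.015, -0.007, -1.0]]
ft_force: [0.5, -0.3, -1.1]
finger_gap: 0.525
t 5.02 tcp [ 580.7 -183.    56.2] yaw 112.3 gap 44.8 F [ 0.5 -0.3 -1.1] q16 [-24.  44.]
d [ 0.5  5.7 28.1] turn 0.3 q6 at target 51
```

```bash
python3 -m creep '[[0.045,[0.0005,0.0057,0.01],0],[0.045,[0.0005,0.0057,0.02],0],[0.045,[0.0005,0.0057,0.028],0],[0.045,[0.0005,0.0057,0.028],0],[0.045,[0.0005,0.0057,0.028],0]]';python3 p.py 585.5 -180 28 112
```

```text
time: 5.43
eef_pos: [0.5847, -0.1797, 0.0273]
tool_rot: [[-0.38, 0.925, -0.014], [0.925, 0.38, 0.012], [0.017, -0.009, -1.0]]
ft_force: [0.6, -0.5, -0.7]
finger_gap: 0.527
t 5.43 tcp [ 584.7 -179.7   27.3] yaw 112.3 gap 45.0 F [ 0.6 -0.5 -0.7] q16 [-23.  45.]
d [-0.5  0.7 -0.8] turn 0.3 q6 at target 51
```

```bash
python3 -m creep '[[0,[0,0,0],0],[0,[0,0,0],0],[0,[0,0,0],0],[0,[0,0,0],0],[0,[0,0,0],0]]' 40; python3 p.py;python3 -m creep '[[0,[0,0,-0.03],0],[0,[0,0,-0.06],0],[0,[0,0,-0.06],0],[0,[0,0,-0.06],0]]';  python3 p.py 433.5 -278.6 85 109.2
```

```text
time: 5.85
eef_pos: [0.5852, -0.1799, 0.0279]
tool_rot: [[-0.38, 0.925, -0.013], [0.925, 0.38, 0.011], [0.016, -0.008, -1.0]]
ft_force: [0.3, -0.9, 2.9]
finger_gap: 0.208
t 5.85 tcp [ 585.2 -179.9   27.9] yaw 112.3 gap 17.8 F [ 0.3 -0.9  2.9] q16 [-23.  45.]
time: 6.18
eef_pos: [0.5879, -0.1814, 0.0902]
tool_rot: [[-0.38, 0.925, -0.008], [0.925, 0.38, 0.009], [0.012, -0.004, -1.0]]
ft_force: [0.0, 0.3, -1.0]
finger_gap: 0.207
t 6.18 tcp [ 587.9 -181.4   90.2] yaw 112.3 gap 17.7 F [ 0.   0.3 -1. ] q16 [-23.  44.]
d [ -31.3 -179.7    5.6] turn 3.1 q6 at target 38
```

```bash
python3 -m creep '[[0,[-0.031,-0.18,0.005],3],[0,[-0.031,-0.18,0.005],3],[0,[-0.031,-0.18,0.005],3],[0,[-0.031,-0.18,0.005],3],[0,[-0.031,-0.18,0.005],3]]'; python3 p.py 433.5 -278.6 85 109.2
```

```text
time: 6.6
eef_pos: [0.4278, -0.279, 0.0839]
tool_rot: [[-0.327, 0.945, -0.013], [0.945, 0.327, 0.011], [0.015, -0.009, -1.0]]
ft_force: [-0.0, 0.1, -0.3]
finger_gap: 0.209
t 6.6 tcp [ 427.8 -279.    83.9] yaw 109.1 gap 17.8 F [-0.   0.1 -0.3] q16 [-40.  31.]
d [-1.4  5.5 -1.2] turn -0.1 q6 at target 38
```

```bash
python3 -m creep '[[0,[-0.0014,0.0055,0.015],0],[0,[-0.0014,0.0055,0.035],0],[0,[-0.0014,0.0055,0.043],0],[0,[-0.0014,0.0055,0.043],0],[0,[-0.0014,0.0055,0.043],0]]'; python3 p.py 433.5 -278.6 31 109.2
```

```text
time: 7.02
eef_pos: [0.432, -0.2771, 0.0399]
tool_rot: [[-0.328, 0.945, -0.016], [0.945, 0.328, 0.013], [0.017, -0.011, -1.0]]
ft_force: [-0.5, 0.5, 0.3]
finger_gap: 0.209
t 7.02 tcp [ 432.  -277.1   39.9] yaw 109.1 gap 17.9 F [-0.5  0.5  0.3] q16 [-40.  31.]
d [-2.   1.   8.9] turn -0.1 q6 at target 38
```

```bash
python3 -m creep '[[0,[-0.002,0.001,0.009],0],[0,[-0.002,0.001,0.009],0],[0,[-0.002,0.001,0.009],0],[0,[-0.002,0.001,0.009],0]]'; python3 p.py 433.5 -278.6 31 109.2;python3 -m creep '[[0.035,[0,0,0],0],[0.035,[0,0,0],0],[0.035,[0,0,-0.0],0],[0.035,[0,0,-0.03],0],[0.035,[0,0,-0.07],0]]';python3 -m creep '[[0.05,[0,0,-0.02],0],[0.05,[0,0,-0.02],0],[0.05,[0,0,-0.02],0]]';python3 p.py 422.5 -74.5 100 117.5; python3 - <<'E'
from h import *
im=get_image('scene');cv2.imwrite('pics/s5.png',cv2.resize(im[200:320,230:390],None,fx=5,fy=5))
E
```

```text
time: 7.35
eef_pos: [0.4338, -0.2786, 0.0311]
tool_rot: [[-0.328, 0.945, -0.016], [0.945, 0.328, 0.013], [0.017, -0.011, -1.0]]
ft_force: [0.6, 0.7, 0.0]
finger_gap: 0.208
t 7.35 tcp [ 433.8 -278.6   31.1] yaw 109.2 gap 17.8 F [0.6 0.7 0. ] q16 [-40.  31.]
d [ 0.1 -0.3  0.1] turn -0.0 q6 at target 38
time: 7.77
eef_pos: [0.432, -0.2771, 0.0986]
tool_rot: [[-0.328, 0.944, -0.022], [0.944, 0.328, 0.018], [0.024, -0.015, -1.0]]
ft_force: [0.3, -0.9, -0.7]
finger_gap: 0.413
time: 8.02
eef_pos: [0.4334, -0.2782, 0.1197]
tool_rot: [[-0.328, 0.944, -0.02], [0.944, 0.328, 0.016], [0.022, -0.013, -1.0]]
ft_force: [-0.3, 0.9, -0.7]
finger_gap: 0.584
t 8.02 tcp [ 433.4 -278.2  119.7] yaw 109.1 gap 49.9 F [-0.3  0.9 -0.7] q16 [-40.  31.]
d [195.5  56.9  23.2] turn -8.4 q6 at target 52
```

View pics/s5.png

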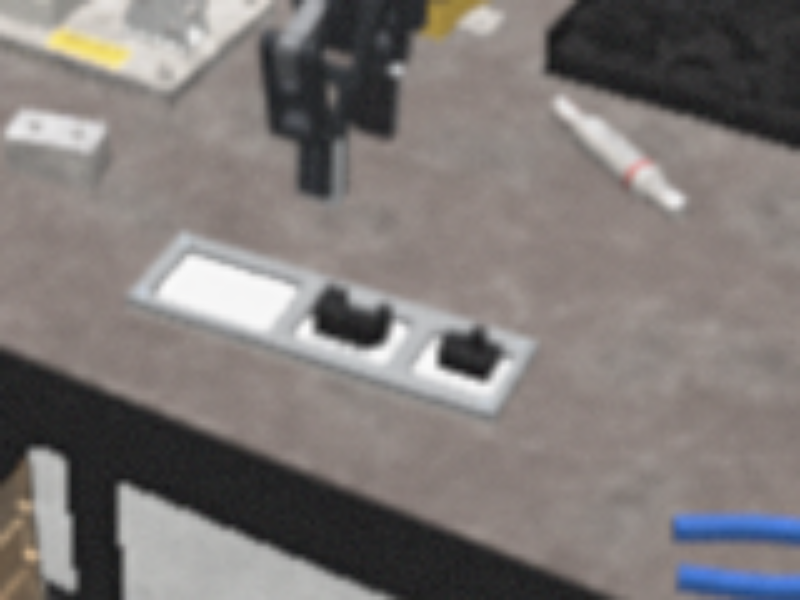

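```bash
python3 -m creep '[[0.05,[0.195,0.057,0.023],-8.4],[0.05,[0.195,0.057,0.023],-8.4],[0.05,[0.195,0.057,0.023],-8.4],[0.05,[0.195,0.057,0.023],-8.4],[0.05,[0.195,0.057,0.023],-8.4]]' 60; python3 -m creep '[[0.05,[0,0.0,0.0],0],[0.05,[0,0.0,0.0],0]]'; python3 p.py 422.5 -74.5 60 117.5
```

```text
time: 8.48
eef_pos: [0.4194, -0.0716, 0.0972]
tool_rot: [[-0.462, 0.887, -0.026], [0.886, 0.462, 0.02], [0.029, -0.014, -0.999]]
ft_force: [0.3, -0.6, 0.5]
finger_gap: 0.585
time: 8.65
eef_pos: [0.4166, -0.0691, 0.0952]
tool_rot: [[-0.465, 0.885, -0.031], [0.884, 0.466, 0.021], [0.033, -0.017, -0.999]]
ft_force: [0.1, 0.1, 0.4]
finger_gap: 0.585
t 8.65 tcp [416.6 -69.1  95.2] yaw 117.8 gap 50.0 F [0.1 0.1 0.4] q16 [-18.  44.]
d [-8.7  3.3 34.9] turn 0.3 q6 at target 52
```

```bash
python3 -m creep '[[0.05,[-0.0087,0.0033,0.015],0],[0.05,[-0.0087,0.0033,0.035],0],[0.05,[-0.0087,0.0033,0.035],0],[0.05,[-0.0087,0.0033,0.035],0],[0.05,[-0.0087,0.0033,0.035],0]]';python3 p.py 422.5 -74.5 30 117.5
```

```text
time: 9.07
eef_pos: [0.4224, -0.0752, 0.06]
tool_rot: [[-0.464, 0.885, -0.032], [0.885, 0.465, 0.021], [0.033, -0.018, -0.999]]
ft_force: [-0.1, -0.7, 0.7]
finger_gap: 0.588
t 9.07 tcp [422.4 -75.2  60. ] yaw 117.7 gap 50.2 F [-0.1 -0.7  0.7] q16 [-19.  43.]
d [-0.4  1.  30. ] turn 0.2 q6 at target 52
```

```bash
python3 -m creep '[[0.05,[0,0.001,0.015],0],[0.05,[0,0.001,0.03],0],[0.05,[0,0.001,0.03],0],[0.05,[0,0.001,0.03],0],[0.05,[0,0.001,0.03],0]]';python3 p.py 422.5 -74.5 30 117.5;python3 -m creep '[[0,[0,0,0],0],[0,[0,0,0],0],[0,[0,0,0],0],[0,[0,0,0],0],[0,[0,0,0],0]]' 70; python3 p.py;python3 -m creep '[[0,[0,0,-0.03],0],[0,[0,0,-0.06],0],[0,[0,0,-0.06],0],[0,[0,0,-0.06],0],[0,[0,0,-0.06],0]]';  python3 p.py 411.3 -215.6 90 109.2
```

```text
time: 9.48
eef_pos: [0.4229, -0.0746, 0.031]
tool_rot: [[-0.464, 0.885, -0.03], [0.885, 0.464, 0.021], [0.033, -0.017, -0.999]]
ft_force: [-0.9, -1.0, -0.1]
finger_gap: 0.585
t 9.48 tcp [422.9 -74.6  31. ] yaw 117.6 gap 50.0 F [-0.9 -1.  -0.1] q16 [-19.  43.]
d [ 0.2 -0.3  1. ] turn 0.1 q6 at target 52
time: 9.9
eef_pos: [0.4238, -0.0751, 0.0323]
tool_rot: [[-0.464, 0.885, -0.029], [0.885, 0.464, 0.02], [0.031, -0.016, -0.999]]
ft_force: [-1.8, -0.5, 8.2]
finger_gap: 0.269
t 9.9 tcp [423.8 -75.1  32.3] yaw 117.6 gap 23.0 F [-1.8 -0.5  8.2] q16 [-19.  43.]
time: 10.32
eef_pos: [0.4253, -0.0762, 0.0919]
tool_rot: [[-0.464, 0.885, -0.029], [0.885, 0.464, 0.02], [0.031, -0.016, -0.999]]
ft_force: [-0.1, 0.7, -2.5]
finger_gap: 0.273
t 10.32 tcp [425.3 -76.2  91.9] yaw 117.7 gap 23.3 F [-0.1  0.7 -2.5] q16 [-19.  43.]
d [-117.   -77.1   -0.4] turn 8.5 q6 at target 43
```

```bash
python3 -m creep '[[0,[-0.04,-0.025,0],4],[0,[-0.08,-0.05,0],8.5],[0,[-0.117,-0.077,0],8.5],[0,[-0.117,-0.077,0],8.5],[0,[-0.117,-0.077,0],8.5]]'; python3 p.py 411.3 -215.6 45 109.2
```

```text
time: 10.73
eef_pos: [0.4104, -0.2186, 0.0881]
tool_rot: [[-0.323, 0.946, -0.03], [0.946, 0.324, 0.019], [0.028, -0.022, -0.999]]
ft_force: [0.4, -0.2, -2.6]
finger_gap: 0.272
t 10.73 tcp [ 410.4 -218.6   88.1] yaw 108.9 gap 23.2 F [ 0.4 -0.2 -2.6] q16 [-36.  35.]
d [ 1.3  2.8 43.1] turn -0.3 q6 at target 43
```

```bash
python3 -m creep '[[0,[0.0013,0.0028,0.015],0],[0,[0.0013,0.0028,0.035],0],[0,[0.0013,0.0028,0.043],0],[0,[0.0013,0.0028,0.043],0],[0,[0.0013,0.0028,0.043],0]]'; python3 p.py 411.3 -215.6 35 109.2
```

```text
time: 11.15
eef_pos: [0.4102, -0.2142, 0.0443]
tool_rot: [[-0.324, 0.946, -0.033], [0.946, 0.325, 0.021], [0.031, -0.024, -0.999]]
ft_force: [0.6, 0.5, -2.1]
finger_gap: 0.266
t 11.15 tcp [ 410.2 -214.2   44.3] yaw 108.9 gap 22.8 F [ 0.6  0.5 -2.1] q16 [-35.  36.]
d [-2.   0.8  9.2] turn -0.3 q6 at target 43
```

```bash
python3 -m creep '[[0,[-0.002,0.001,0.005],0],[0,[-0.002,0.001,0.009],0],[0,[-0.002,0.001,0.009],0],[0,[-0.002,0.001,0.009],0]]'; python3 p.py 411.3 -215.6 35 109.2;python3 - <<'E'
from h import *
im=get_image('scene');cv2.imwrite('pics/s6.png',cv2.resize(im[200:320,230:390],None,fx=5,fy=5))
E
```

```text
time: 11.48
eef_pos: [0.4119, -0.2157, 0.0355]
tool_rot: [[-0.324, 0.945, -0.032], [0.946, 0.325, 0.021], [0.03, -0.024, -0.999]]
ft_force: [0.6, -0.1, -1.6]
finger_gap: 0.268
t 11.48 tcp [ 411.9 -215.7   35.5] yaw 108.9 gap 22.8 F [ 0.6 -0.1 -1.6] q16 [-35.  36.]
d [ 0.3 -0.5  0.5] turn -0.3 q6 at target 43
```

View pics/s6.png

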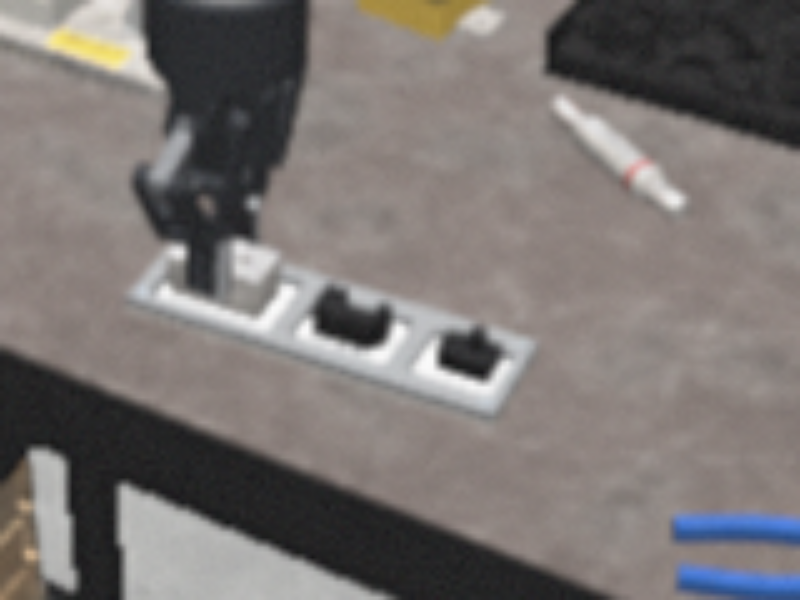

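Inside the pocket, clear of the walls. Release and rise.

```bash
python3 -m creep '[[0,[0,0,0.001],0],[0.042,[0,0,0.001],0],[0.042,[0,0,0.001],0],[0.042,[0,0,0.001],0],[0.042,[0,0,0.001],0]]';python3 -m creep '[[0.042,[0,0,-0.03],0],[0.042,[0,0,-0.07],0],[0.042,[0,0,-0.09],0],[0.042,[0,0,-0.09],0],[0.042,[0,0,-0.09],0]]';python3 p.py 628 -285 100 72;  python3 - <<'E'
from h import *
im=get_image('scene');cv2.imwrite('pics/s7.png',cv2.resize(im[200:320,230:390],None,fx=5,fy=5))
E
```

```text
time: 11.95
eef_pos: [0.412, -0.2158, 0.0346]
tool_rot: [[-0.324, 0.946, -0.032], [0.946, 0.325, 0.021], [0.03, -0.023, -0.999]]
ft_force: [-0.1, 0.2, -0.7]
finger_gap: 0.494
time: 12.37
eef_pos: [0.4161, -0.2186, 0.1257]
tool_rot: [[-0.324, 0.946, -0.029], [0.946, 0.325, 0.018], [0.027, -0.021, -0.999]]
ft_force: [0.2, -0.6, -0.8]
finger_gap: 0.488
t 12.37 tcp [ 416.1 -218.6  125.7] yaw 108.9 gap 41.6 F [ 0.2 -0.6 -0.8] q16 [-35.  36.]
d [-132.2  179.4   18.4] turn 36.9 q6 at target 84
```

View pics/s7.png

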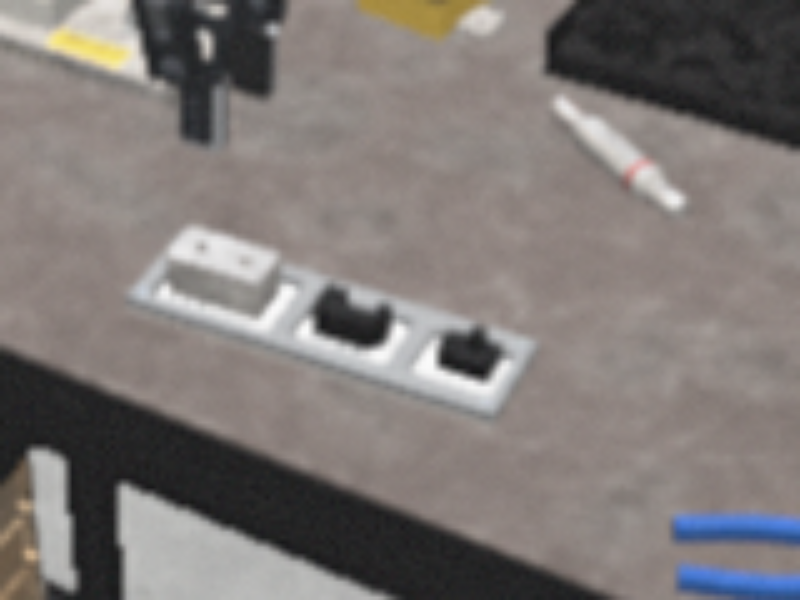

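```bash
python3 -m creep '[[0.042,[-0.03,0.036,0.004],7],[0.042,[-0.06,0.08,0.008],14],[0.042,[-0.085,0.115,0.012],21],[0.042,[-0.11,0.15,0.018],28],[0.042,[-0.1322,0.1794,0.018],36.9]]' 60; python3 p.py 628 -285 70 72
```

```text
time: 12.83
eef_pos: [0.6121, -0.2788, 0.0962]
tool_rot: [[0.286, 0.958, -0.035], [0.958, -0.285, 0.023], [0.012, -0.04, -0.999]]
ft_force: [1.3, -1.6, 0.8]
finger_gap: 0.495
t 12.83 tcp [ 612.1 -278.8   96.2] yaw 73.4 gap 42.2 F [ 1.3 -1.6  0.8] q16 [-30.  77.]
d [-1.7 18.1 25.5] turn 1.4 q6 at target 84
```

```bash
python3 -m creep '[[0.042,[-0.0017,0.015,0.0],1.4],[0.042,[-0.0017,0.018,0.02],1.4],[0.042,[-0.0017,0.018,0.026],1.4],[0.042,[-0.0017,0.018,0.026],1.4],[0.042,[-0.0017,0.018,0.026],1.4]]' 60; python3 p.py 628 -285 28 72;python3 - <<'E'
from h import *
im=get_image('scene');cv2.imwrite('pics/s8.png',cv2.resize(im[170:290,290:450],None,fx=5,fy=5))
E
```

```text
time: 13.25
eef_pos: [0.6258, -0.2839, 0.0677]
tool_rot: [[0.309, 0.95, -0.04], [0.951, -0.308, 0.025], [0.012, -0.045, -0.999]]
ft_force: [-0.5, 0.3, -0.3]
finger_gap: 0.494
t 13.25 tcp [ 625.8 -283.9   67.7] yaw 72.0 gap 42.2 F [-0.5  0.3 -0.3] q16 [-30.  78.]
d [-0.8  4.2 39.5] turn 0.0 q6 at target 84
```

View pics/s8.png

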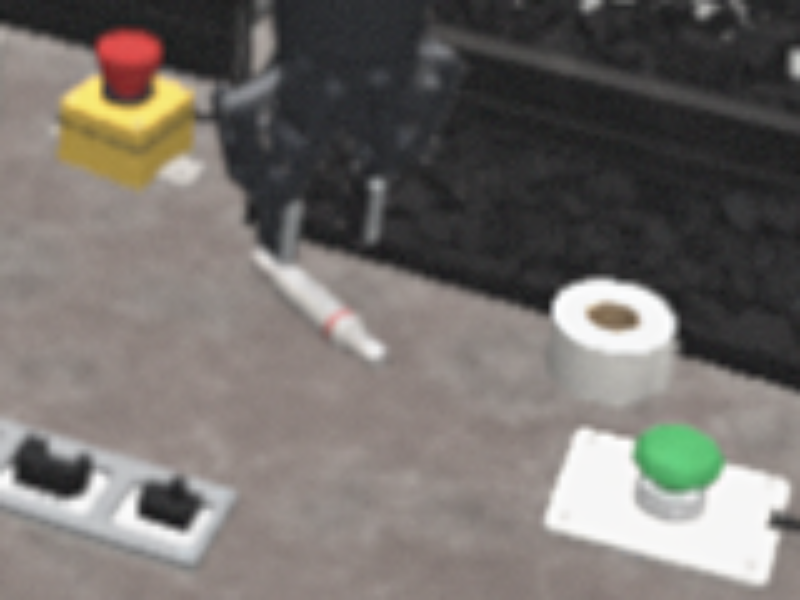

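```bash
python3 -m creep '[[0.042,[-0.0008,0.0042,0.01],0],[0.042,[-0.0008,0.0042,0.03],0],[0.042,[-0.0008,0.0042,0.0395],0],[0.042,[-0.0008,0.0042,0.0395],0],[0.042,[-0.0008,0.0042,0.0395],0]]'; python3 p.py 628 -285 28 72;python3 -m creep '[[0,[0,0.001,0],0],[0,[0,0.001,0],0],[0,[0,0.001,0],0],[0,[0,0.001,0],0],[0,[0,0.001,0],0]]' 80; python3 p.py 628 -285 28 72; python3 - <<'E'
from h import *
im=get_image('scene');cv2.imwrite('pics/s9.png',cv2.resize(im[170:290,290:450],None,fx=5,fy=5))
E
```

```text
time: 13.72
eef_pos: [0.628, -0.2851, 0.0289]
tool_rot: [[0.309, 0.95, -0.039], [0.951, -0.308, 0.025], [0.011, -0.045, -0.999]]
ft_force: [-0.4, -0.2, 0.2]
finger_gap: 0.497
t 13.72 tcp [ 628.  -285.1   28.9] yaw 72.0 gap 42.5 F [-0.4 -0.2  0.2] q16 [-30.  78.]
d [0.1 0.  0.9] turn -0.0 q6 at target 84
time: 14.13
eef_pos: [0.6299, -0.2859, 0.0304]
tool_rot: [[0.309, 0.95, -0.037], [0.951, -0.308, 0.024], [0.011, -0.042, -0.999]]
ft_force: [-1.4, 0.1, 6.1]
finger_gap: 0.184
t 14.13 tcp [ 629.9 -285.9   30.4] yaw 72.0 gap 15.8 F [-1.4  0.1  6.1] q16 [-30.  78.]
d [ 0.2 -1.9  2.5] turn 0.0 q6 at target 84
```

View pics/s9.png

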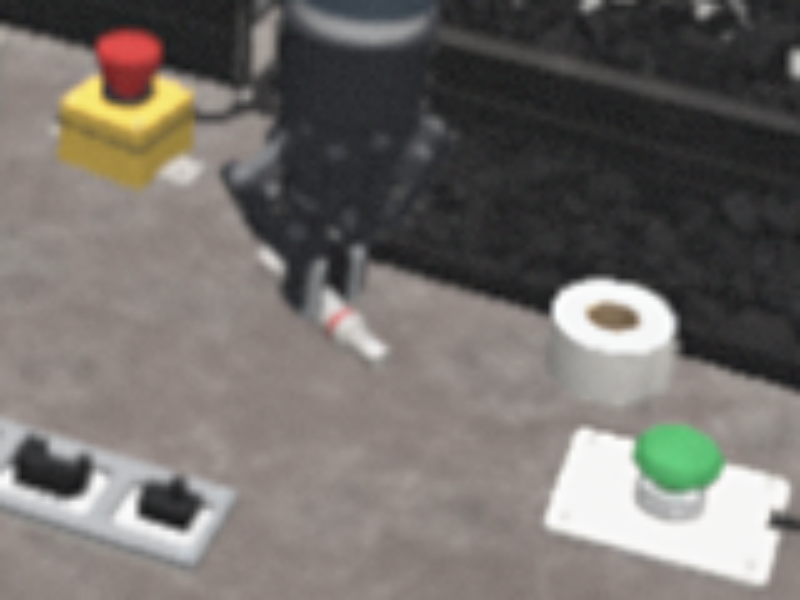

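```bash
python3 -m creep '[[0,[0,-0.001,-0.02],0],[0,[0,-0.001,-0.06],0],[0,[0,-0.001,-0.1],0],[0,[0,-0.001,-0.1],0],[0,[0,-0.001,-0.1],0]]'; python3 p.py 408 289.2 200 85; python3 - <<'E'
from h import *
im=get_image('scene');cv2.imwrite('pics/s10.png',cv2.resize(im[150:270,290:450],None,fx=5,fy=5))
E
```

```text
time: 14.6
eef_pos: [0.6349, -0.2893, 0.1338]
tool_rot: [[0.309, 0.951, -0.031], [0.951, -0.309, 0.02], [0.009, -0.035, -0.999]]
ft_force: [-0.2, -0.6, -3.3]
finger_gap: 0.186
t 14.6 tcp [ 634.9 -289.3  133.8] yaw 72.0 gap 15.9 F [-0.2 -0.6 -3.3] q16 [-30.  78.]
d [ 480.7 -396.4  -47.7] turn -13.0 q6 at target 130
```

View pics/s10.png

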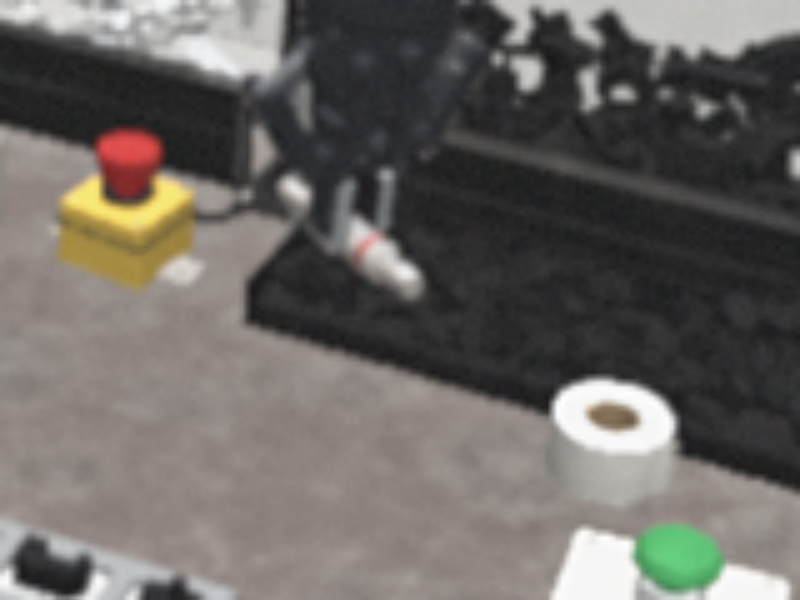

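```bash
python3 -m creep '[[0,[0.02,-0.016,-0.03],0],[0,[0.045,-0.037,-0.055],0],[0,[0.075,-0.062,-0.075],0],[0,[0.105,-0.087,-0.085],0],[0,[0.135,-0.111,-0.085],0]]'; python3 p.py 408 289.2 220 85
```

```text
time: 15.07
eef_pos: [0.5718, -0.1265, 0.2223]
tool_rot: [[0.31, 0.95, -0.034], [0.951, -0.309, 0.022], [0.011, -0.04, -0.999]]
ft_force: [0.9, 1.2, -1.1]
finger_gap: 0.183
t 15.07 tcp [ 571.8 -126.5  222.3] yaw 71.9 gap 15.6 F [ 0.9  1.2 -1.1] q16 [-19.  89.]
d [ 344.4 -284.1   17.3] turn -13.1 q6 at target 130
```

```bash
python3 -m creep '[[0,[0.03,-0.025,0],-3],[0,[0.06,-0.05,0],-6],[0,[0.09,-0.075,0],-9],[0,[0.12,-0.1,0],-13],[0,[0.145,-0.12,0],-13]]'; python3 p.py 408 289.2 220 85
```

```text
time: 15.48
eef_pos: [0.4995, 0.0508, 0.2263]
tool_rot: [[0.085, 0.996, -0.04], [0.996, -0.084, 0.023], [0.02, -0.042, -0.999]]
ft_force: [-0.3, 0.1, -1.2]
finger_gap: 0.183
t 15.48 tcp [499.5  50.8 226.3] yaw 85.1 gap 15.7 F [-0.3  0.1 -1.2] q16 [-2. 93.]
d [ 229.6 -110.9   15.4] turn 0.1 q6 at target 130
```

```bash
python3 -m creep '[[0,[0.035,-0.017,0],0],[0,[0.07,-0.034,0],0],[0,[0.11,-0.053,0],0],[0,[0.15,-0.072,0.01],0],[0,[0.18,-0.087,0.015],0]]'; python3 p.py 408 289.2 150 85
```

```text
time: 15.9
eef_pos: [0.4252, 0.239, 0.2161]
tool_rot: [[0.085, 0.995, -0.043], [0.996, -0.085, 0.022], [0.018, -0.045, -0.999]]
ft_force: [0.1, 1.0, -1.7]
finger_gap: 0.182
t 15.9 tcp [425.2 239.  216.1] yaw 85.1 gap 15.5 F [ 0.1  1.  -1.7] q16 [ 21. 116.]
d [ 47.3 -18.4  67.9] turn 0.1 q6 at target 130
```

```bash
python3 -m creep '[[0,[0.02,-0.01,0.01],0],[0,[0.04,-0.018,0.04],0],[0,[0.047,-0.018,0.068],0],[0,[0.047,-0.018,0.068],0],[0,[0.047,-0.018,0.068],0]]'; python3 p.py 408 289.2 80 85
```

```text
time: 16.32
eef_pos: [0.4053, 0.2876, 0.147]
tool_rot: [[0.084, 0.995, -0.05], [0.996, -0.084, 0.018], [0.014, -0.052, -0.999]]
ft_force: [0.2, 0.1, -1.3]
finger_gap: 0.181
t 16.32 tcp [405.3 287.6 147. ] yaw 85.2 gap 15.5 F [ 0.2  0.1 -1.3] q16 [ 27. 122.]
d [ 0.9  6.  66.8] turn 0.2 q6 at target 130
```

```bash
python3 -m creep '[[0,[0.001,0.006,0.02],0],[0,[0.001,0.006,0.05],0],[0,[0.001,0.006,0.075],0],[0,[0.001,0.006,0.087],0],[0,[0.001,0.006,0.087],0]]'; python3 -m creep '[[0,[0,0,0],0]]';python3 p.py 408 289.2 34 85; python3 - <<'E'
from h import *
im=get_image('scene');cv2.imwrite('pics/s11.png',cv2.resize(im[130:250,120:280],None,fx=5,fy=5))
im=get_image('top');cv2.imwrite('pics/t2.png',cv2.resize(im[180:300,60:220],None,fx=5,fy=5))
E
```

```text
time: 16.73
eef_pos: [0.4055, 0.2877, 0.058]
tool_rot: [[0.086, 0.995, -0.055], [0.996, -0.086, 0.015], [0.011, -0.056, -0.998]]
ft_force: [-0.2, -0.7, -1.5]
finger_gap: 0.178
time: 16.82
eef_pos: [0.4063, 0.2872, 0.0588]
tool_rot: [[0.087, 0.995, -0.054], [0.996, -0.087, 0.016], [0.011, -0.055, -0.998]]
ft_force: [0.2, -1.2, -1.5]
finger_gap: 0.181
t 16.82 tcp [406.3 287.2  58.8] yaw 85.0 gap 15.5 F [ 0.2 -1.2 -1.5] q16 [ 27. 122.]
d [ 1.9  2.9 24.7] turn -0.0 q6 at target 130
```

View pics/s11.png

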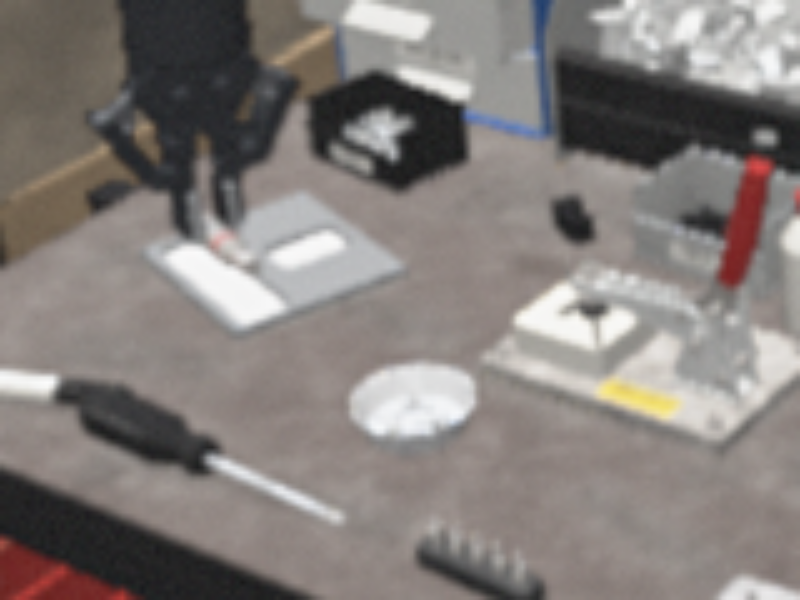

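View pics/t2.png

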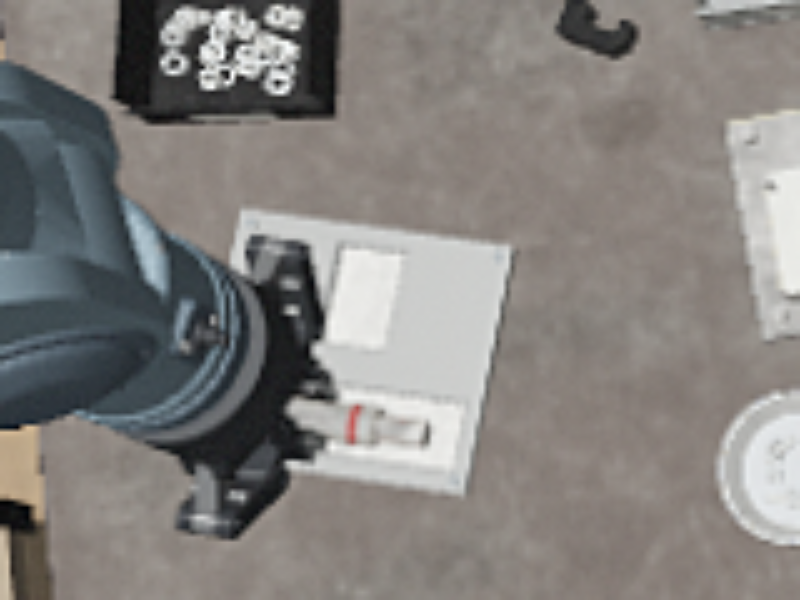

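```bash
python3 - <<'E'
from h import *
e=ray('top',[[60+430/5,180+432/5],[60+355/5,180+424/5]],.037)*1000
print(e)
a=np.radians(85);u=np.array([np.cos(a),np.sin(a)]);print((e-np.array([406.3,287.2]))@u, (e-np.array([406.3,287.2]))@np.array([u[1],-u[0]]))
E
```

```text
[[401.64179179 232.57016611]
 [402.98188038 267.93096316]]
[-54.82794048 -19.48490551] [ 0.12082142 -1.62608595]
```

```bash
python3 -m creep '[[0,[0.002,0.003,0.01],0],[0,[0.002,0.003,0.018],0],[0,[0.002,0.003,0.018],0],[0,[0.002,0.003,0.018],0],[0,[0.002,0.003,0.018],0]]'; python3 p.py 408 289.2 34 85
```

```text
time: 17.33
eef_pos: [0.4088, 0.2894, 0.0412]
tool_rot: [[0.087, 0.995, -0.053], [0.996, -0.087, 0.016], [0.011, -0.055, -0.998]]
ft_force: [-0.3, 0.5, -2.0]
finger_gap: 0.179
t 17.33 tcp [408.8 289.4  41.2] yaw 85.0 gap 15.2 F [-0.3  0.5 -2. ] q16 [ 27. 122.]
d [-0.4 -0.3  7.2] turn -0.0 q6 at target 130
```

```bash
python3 -m creep '[[0,[0,-0.0005,0.004],0],[0,[0,-0.0005,0.007],0],[0,[0,-0.0005,0.007],0],[0,[0,-0.0005,0.007],0],[0,[0,-0.0005,0.007],0]]'; python3 p.py 408 289.2 34 85; python3 - <<'E'
from h import *
im=get_image('scene');cv2.imwrite('pics/s12.png',cv2.resize(im[150:230,130:230],None,fx=7,fy=7))
E
```

```text
time: 17.75
eef_pos: [0.4078, 0.2896, 0.0342]
tool_rot: [[0.087, 0.995, -0.054], [0.996, -0.086, 0.016], [0.011, -0.055, -0.998]]
ft_force: [-0.5, -0.3, -2.2]
finger_gap: 0.179
t 17.75 tcp [407.8 289.6  34.2] yaw 85.0 gap 15.3 F [-0.5 -0.3 -2.2] q16 [ 27. 122.]
d [-0.4  0.2  0.2] turn -0.0 q6 at target 130
```

View pics/s12.png

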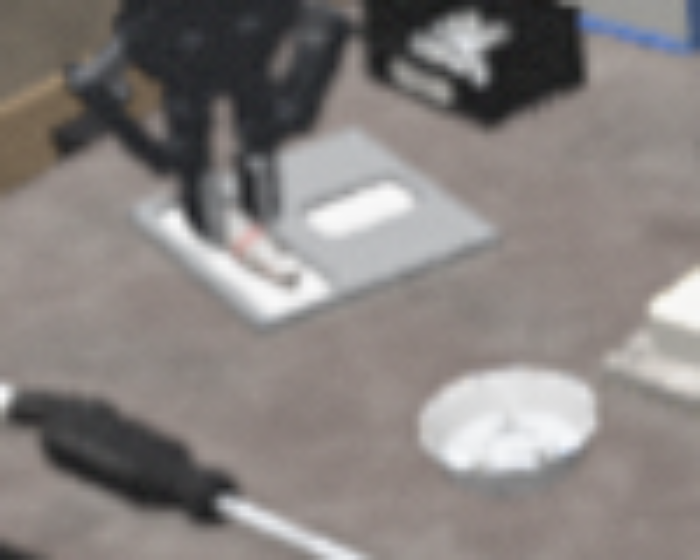

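```bash
python3 -m creep '[[0,[0,0,0.0015],0],[0,[0,0,0.0015],0],[0,[0,0,0.0015],0]]'; python3 p.py;python3 -m creep '[[0.035,[0,0,0],0],[0.035,[0,0,0],0],[0.035,[0,0,0],0],[0.035,[0,0,0],0],[0.035,[0,0,0],0]]';python3 -m creep '[[0.035,[0,0,-0.02],0],[0.035,[0,0,-0.06],0],[0.035,[0,0,-0.09],0],[0.035,[0,0,-0.09],0],[0.035,[0,0,-0.09],0]]';python3 p.py 606.5 185.3 90 69; python3 - <<'E'
from h import *
im=get_image('scene');cv2.imwrite('pics/s13.png',cv2.resize(im[150:230,130:230],None,fx=7,fy=7))
E
```

```text
time: 18.05
eef_pos: [0.4081, 0.2898, 0.0334]
tool_rot: [[0.087, 0.995, -0.053], [0.996, -0.086, 0.016], [0.012, -0.054, -0.998]]
ft_force: [-1.5, -0.7, 3.9]
finger_gap: 0.178
t 18.05 tcp [408.1 289.8  33.4] yaw 85.0 gap 15.2 F [-1.5 -0.7  3.9] q16 [ 27. 122.]
time: 18.47
eef_pos: [0.4081, 0.2898, 0.0333]
tool_rot: [[0.087, 0.995, -0.053], [0.996, -0.086, 0.016], [0.012, -0.054, -0.998]]
ft_force: [0.5, -0.8, 1.1]
finger_gap: 0.411
time: 18.88
eef_pos: [0.4148, 0.2892, 0.1251]
tool_rot: [[0.087, 0.995, -0.048], [0.996, -0.086, 0.018], [0.014, -0.05, -0.999]]
ft_force: [0.9, 0.4, -1.2]
finger_gap: 0.412
t 18.88 tcp [414.8 289.2 125.1] yaw 85.0 gap 35.2 F [ 0.9  0.4 -1.2] q16 [ 26. 121.]
d [-87.3 201.5  23.9] turn 16.0 q6 at target 128
```

View pics/s13.png

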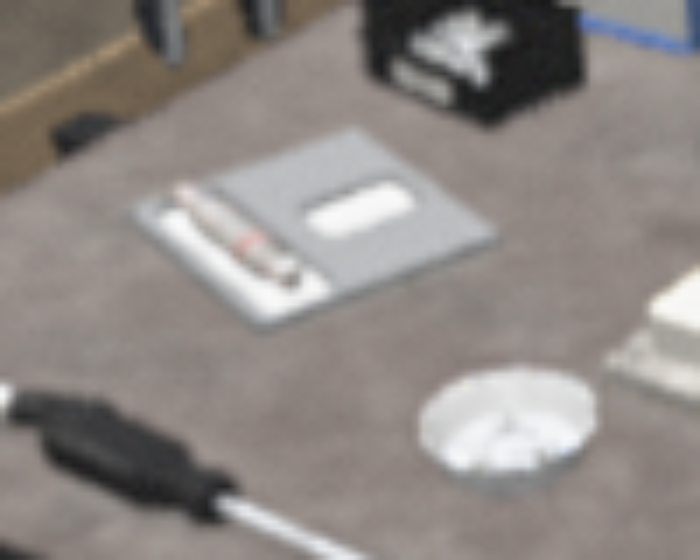

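```bash
python3 -m creep '[[0.038,[-0.015,0.036,0],4],[0.038,[-0.03,0.074,0.005],8],[0.038,[-0.048,0.11,0.01],12],[0.038,[-0.065,0.15,0.015],16],[0.038,[-0.08,0.185,0.02],16]]' 40; python3 p.py 606.5 185.3 70 69
```

```text
time: 19.35
eef_pos: [0.5894, 0.1918, 0.0903]
tool_rot: [[0.36, 0.931, -0.055], [0.933, -0.36, 0.016], [-0.005, -0.057, -0.998]]
ft_force: [0.5, 0.8, -0.2]
finger_gap: 0.448
t 19.35 tcp [589.4 191.8  90.3] yaw 68.9 gap 38.2 F [ 0.5  0.8 -0.2] q16 [ 11. 123.]
d [ 0.2 19.4 19.2] turn -0.1 q6 at target 128
```

```bash
python3 -m creep '[[0.038,[0,0.01,0.0],0],[0.038,[0,0.019,0.01],0],[0.038,[0,0.019,0.03],0],[0.038,[0,0.019,0.03],0],[0.038,[0,0.019,0.03],0]]'; python3 p.py 606.5 185.3 28 69; python3 - <<'E'
from h import *
im=get_image('scene');cv2.imwrite('pics/s14.png',cv2.resize(im[140:230,190:310],None,fx=6,fy=6))
E
```

```text
time: 19.77
eef_pos: [0.6021, 0.1855, 0.0566]
tool_rot: [[0.359, 0.931, -0.061], [0.933, -0.359, 0.015], [-0.008, -0.063, -0.998]]
ft_force: [1.0, -0.1, 0.9]
finger_gap: 0.445
t 19.77 tcp [602.1 185.5  56.6] yaw 68.9 gap 38.0 F [ 1.  -0.1  0.9] q16 [ 11. 122.]
d [ 1.6  6.  28.2] turn -0.1 q6 at target 128
```

View pics/s14.png

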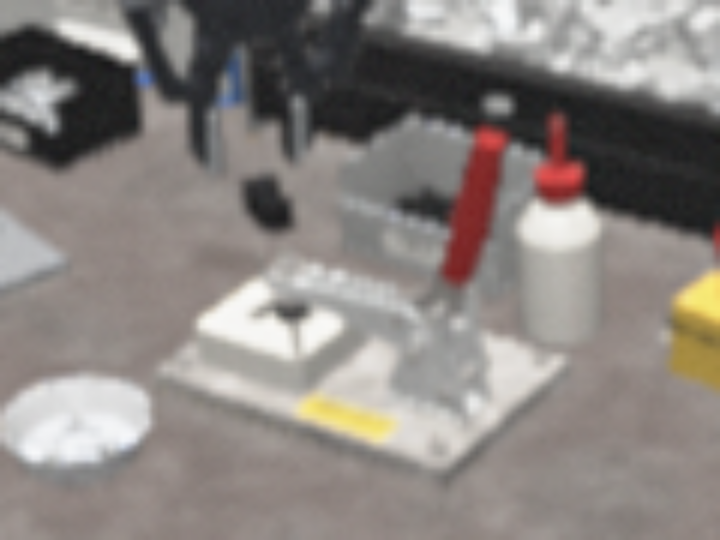

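```bash
python3 -m creep '[[0.038,[0.0016,0.006,0.005],0],[0.038,[0.0016,0.006,0.02],0],[0.038,[0.0016,0.006,0.028],0],[0.038,[0.0016,0.006,0.028],0],[0.038,[0.0016,0.006,0.028],0]]'; python3 p.py 606.5 185.3 28 69;python3 -m creep '[[0,[0,0,0],0],[0,[0,0,0],0],[0,[0,0,0],0],[0,[0,0,0],0],[0,[0,0,0],0]]' 40; python3 p.py;python3 -m creep '[[0,[0,0,-0.02],0],[0,[0,0,-0.06],0],[0,[0,0,-0.08],0],[0,[0,0,-0.08],0],[0,[0,0,-0.08],0]]';  python3 p.py 467.4 284.2 90 175
```

```text
time: 20.23
eef_pos: [0.6071, 0.1858, 0.0295]
tool_rot: [[0.359, 0.932, -0.06], [0.933, -0.358, 0.015], [-0.007, -0.061, -0.998]]
ft_force: [0.7, -0.1, 0.7]
finger_gap: 0.44
t 20.23 tcp [607.1 185.8  29.5] yaw 69.0 gap 37.6 F [ 0.7 -0.1  0.7] q16 [ 11. 122.]
d [-0.7 -0.3  1.6] turn -0.0 q6 at target 128
time: 20.65
eef_pos: [0.6079, 0.186, 0.0306]
tool_rot: [[0.359, 0.932, -0.058], [0.933, -0.358, 0.016], [-0.006, -0.06, -0.998]]
ft_force: [0.2, 1.4, 4.5]
finger_gap: 0.207
t 20.65 tcp [607.9 186.   30.6] yaw 69.0 gap 17.7 F [0.2 1.4 4.5] q16 [ 11. 122.]
time: 21.07
eef_pos: [0.6139, 0.1849, 0.1119]
tool_rot: [[0.359, 0.932, -0.055], [0.933, -0.358, 0.017], [-0.004, -0.057, -0.998]]
ft_force: [0.3, -0.6, -0.5]
finger_gap: 0.208
t 21.07 tcp [613.9 184.9 111.9] yaw 69.0 gap 17.8 F [ 0.3 -0.6 -0.5] q16 [ 10. 121.]
d [  40.2 -170.9   31.5] turn -106.0 q6 at target 36
```

```bash
python3 -m creep '[[0,[0.008,-0.034,0],-7],[0,[0.016,-0.068,0],-14],[0,[0.024,-0.102,0],-21],[0,[0.032,-0.136,0],-28],[0,[0.04,-0.165,0],-35]]'; python3 p.py 467.4 284.2 100 175
```

```text
time: 21.48
eef_pos: [0.4708, 0.2814, 0.119]
tool_rot: [[-0.246, 0.967, -0.059], [0.969, 0.248, 0.015], [0.029, -0.053, -0.998]]
ft_force: [0.5, -0.4, 0.4]
finger_gap: 0.206
t 21.48 tcp [470.8 281.4 119. ] yaw 104.3 gap 17.6 F [ 0.5 -0.4  0.4] q16 [23. 99.]
d [ 3.  -1.6 19.2] turn -70.7 q6 at target 36
```

```bash
python3 -m creep '[[0,[0.003,-0.0016,0.01],-7],[0,[0.003,-0.0016,0.01],-14],[0,[0.003,-0.0016,0.01],-21],[0,[0.003,-0.0016,0.01],-28],[0,[0.003,-0.0016,0.01],-35]]'; python3 p.py 467.4 284.2 100 175
```

```text
time: 21.9
eef_pos: [0.4662, 0.2835, 0.1071]
tool_rot: [[-0.761, 0.646, -0.063], [0.647, 0.763, 0.013], [0.056, -0.03, -0.998]]
ft_force: [-1.1, -0.5, -0.7]
finger_gap: 0.203
t 21.9 tcp [466.2 283.5 107.1] yaw 139.6 gap 17.4 F [-1.1 -0.5 -0.7] q16 [24. 64.]
d [-0.9  1.6  7. ] turn -35.4 q6 at target 36
```

```bash
python3 -m creep '[[0,[-0.001,0.0016,0.007],-7],[0,[-0.001,0.0016,0.007],-14],[0,[-0.001,0.0016,0.007],-21],[0,[-0.001,0.0016,0.007],-28],[0,[-0.001,0.0016,0.007],-35.4]]'; python3 p.py 467.4 284.2 60 175;  python3 -m creep '[[0,[0,0,0.01],-0.5],[0,[0,0,0.03],-0.5],[0,[0,0,0.05],-0.5],[0,[0,0,0.05],-0.5],[0,[0,0,0.05],-0.5]]'; python3 p.py 467.4 284.2 34 175;python3 - <<'E'
from h import *
im=get_image('scene');cv2.imwrite('pics/s15.png',cv2.resize(im[150:230,130:230],None,fx=7,fy=7))
E
```

```text
time: 22.32
eef_pos: [0.4658, 0.2834, 0.0979]
tool_rot: [[-0.994, 0.084, -0.066], [0.083, 0.996, 0.012], [0.067, 0.006, -0.998]]
ft_force: [-0.5, -0.5, -0.2]
finger_gap: 0.21
t 22.32 tcp [465.8 283.4  97.9] yaw 175.2 gap 17.9 F [-0.5 -0.5 -0.2] q16 [24. 28.]
d [-4.   0.7 37.7] turn 0.2 q6 at target 36
time: 22.73
eef_pos: [0.4599, 0.2829, 0.0456]
tool_rot: [[-0.994, 0.077, -0.072], [0.077, 0.997, 0.009], [0.072, 0.004, -0.997]]
ft_force: [0.7, -0.6, 1.1]
finger_gap: 0.206
t 22.73 tcp [459.9 282.9  45.6] yaw 175.6 gap 17.6 F [ 0.7 -0.6  1.1] q16 [24. 28.]
d [-8.2  1.9 11. ] turn 0.6 q6 at target 36
```

View pics/s15.png

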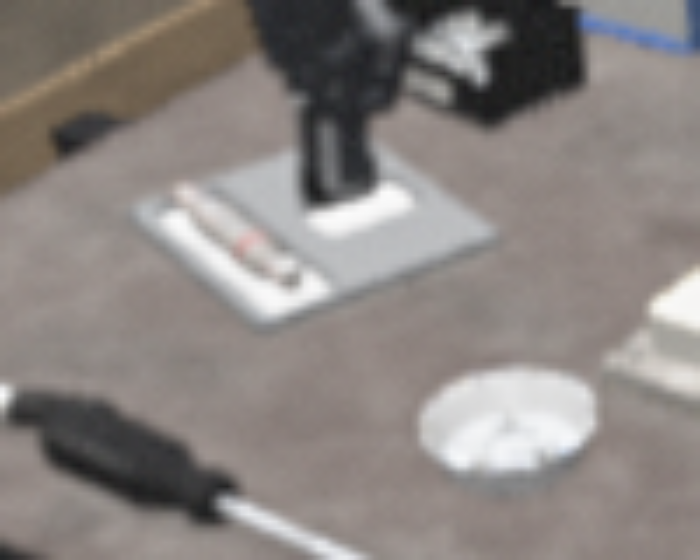

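```bash
python3 -m creep '[[0,[-0.0102,0.0019,0.0],0.5],[0,[-0.0102,0.0019,0.0],0.5],[0,[-0.0102,0.0019,0.005],0.5],[0,[-0.0102,0.0019,0.009],0.5],[0,[-0.0102,0.0019,0.009],0.5]]'; python3 p.py 469.4 284.2 35 175;python3 - <<'E'
from h import *
im=get_image('scene');cv2.imwrite('pics/s16.png',cv2.resize(im[150:230,130:230],None,fx=7,fy=7))
E
```

```text
time: 23.2
eef_pos: [0.4701, 0.2844, 0.0366]
tool_rot: [[-0.994, 0.085, -0.07], [0.085, 0.996, 0.01], [0.071, 0.004, -0.997]]
ft_force: [0.4, 0.2, -0.2]
finger_gap: 0.208
t 23.2 tcp [470.1 284.4  36.6] yaw 175.1 gap 17.8 F [ 0.4  0.2 -0.2] q16 [23. 28.]
d [ 0.5 -0.3  1.7] turn 0.1 q6 at target 36
```

View pics/s16.png

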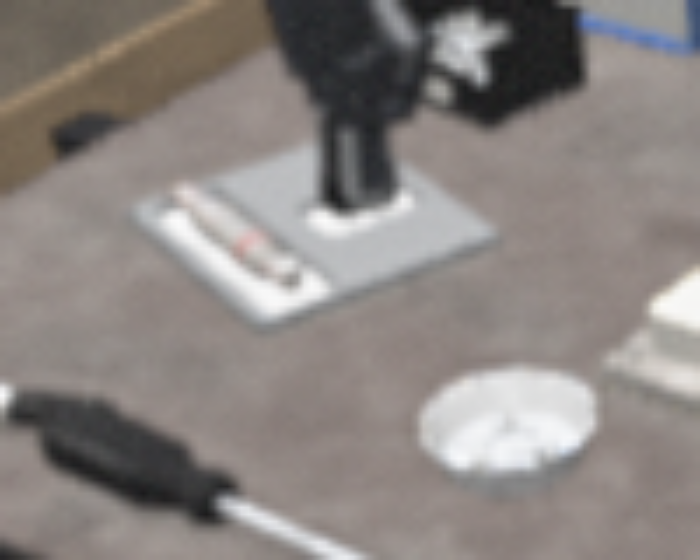

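```bash
python3 -m creep '[[0,[0.0005,0,0.0015],0],[0,[0.0005,0,0.0025],0],[0,[0.0005,0,0.0025],0],[0,[0.0005,0,0.0025],0]]'; python3 p.py;python3 -m creep '[[0.035,[0,0,0],0],[0.035,[0,0,0],0],[0.035,[0,0,0],0],[0.035,[0,0,0],0],[0.035,[0,0,0],0]]';python3 -m creep '[[0.035,[0,0,-0.02],0],[0.035,[0,0,-0.06],0],[0.035,[0,0,-0.1],0],[0.035,[0,0,-0.12],0],[0.035,[0,0,-0.12],0]]';python3 p.py 450 0 250 175; python3 - <<'E'
from h import *
im=get_image('scene');cv2.imwrite('pics/s17.png',cv2.resize(im[150:230,130:230],None,fx=7,fy=7))
E
```

```text
time: 23.58
eef_pos: [0.4693, 0.2845, 0.035]
tool_rot: [[-0.994, 0.085, -0.07], [0.085, 0.996, 0.01], [0.071, 0.004, -0.997]]
ft_force: [-1.1, -1.0, 4.6]
finger_gap: 0.209
t 23.58 tcp [469.3 284.5  35. ] yaw 175.1 gap 17.8 F [-1.1 -1.   4.6] q16 [23. 28.]
time: 24.0
eef_pos: [0.4692, 0.2845, 0.0348]
tool_rot: [[-0.994, 0.085, -0.07], [0.085, 0.996, 0.01], [0.071, 0.004, -0.997]]
ft_force: [0.3, -0.6, -0.1]
finger_gap: 0.407
time: 24.42
eef_pos: [0.4814, 0.2847, 0.1601]
tool_rot: [[-0.994, 0.085, -0.061], [0.085, 0.996, 0.014], [0.062, 0.009, -0.998]]
ft_force: [1.4, 0.1, 0.7]
finger_gap: 0.407
t 24.42 tcp [481.4 284.7 160.1] yaw 175.1 gap 34.7 F [1.4 0.1 0.7] q16 [23. 28.]
d [  12.6 -285.6  -91.8] turn 0.1 q6 at target 5
```

View pics/s17.png

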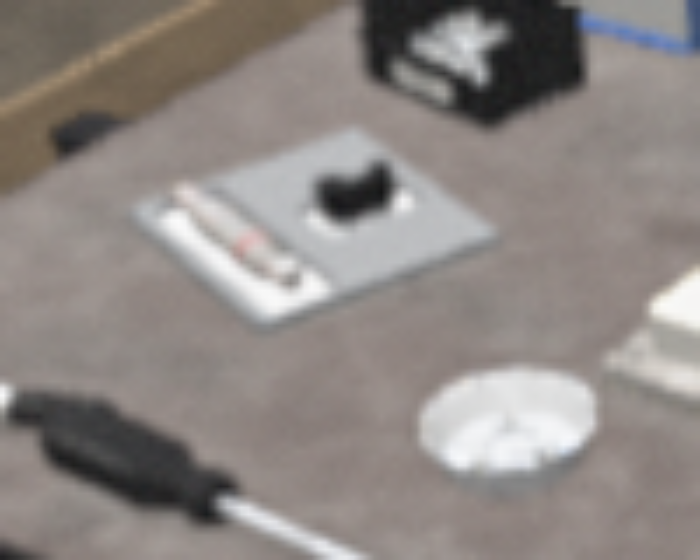

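```bash
python3 -m creep '[[0.035,[0.005,-0.02,-0.03],0],[0.035,[0.01,-0.05,-0.06],0],[0.035,[0.012,-0.085,-0.09],0],[0.035,[0.012,-0.12,-0.1],0],[0.035,[0.012,-0.155,-0.1],0]]';python3 -m creep '[[0.035,[0,-0.03,0],0],[0.035,[0,-0.06,0],0],[0.035,[0,-0.09,0],0],[0.035,[0,-0.1,0],0],[0.035,[0,-0.1,0],0]]';python3 p.py; python3 - <<'E'
from h import *
im=get_image('top');cv2.imwrite('pics/t3.png',im)
cv2.imwrite('pics/t3a.png',np.hstack([cv2.resize(im[215:285,90:170],None,fx=5,fy=5,interpolation=cv2.INTER_CUBIC),cv2.resize(im[235:305,320:400],None,fx=5,fy=5,interpolation=cv2.INTER_CUBIC)]))
E
```

```text
time: 24.88
eef_pos: [0.4621, 0.1283, 0.2587]
tool_rot: [[-0.995, 0.084, -0.061], [0.084, 0.996, 0.012], [0.061, 0.007, -0.998]]
ft_force: [0.8, -0.3, -0.2]
finger_gap: 0.408
time: 25.3
eef_pos: [0.4527, 0.027, 0.2566]
tool_rot: [[-0.994, 0.088, -0.063], [0.087, 0.996, 0.013], [0.064, 0.007, -0.998]]
ft_force: [0.7, 0.9, -0.5]
finger_gap: 0.409
t 25.3 tcp [452.7  27.  256.6] yaw 175.0 gap 34.9 F [ 0.7  0.9 -0.5] q16 [-5.  0.]
```

View pics/t3.png

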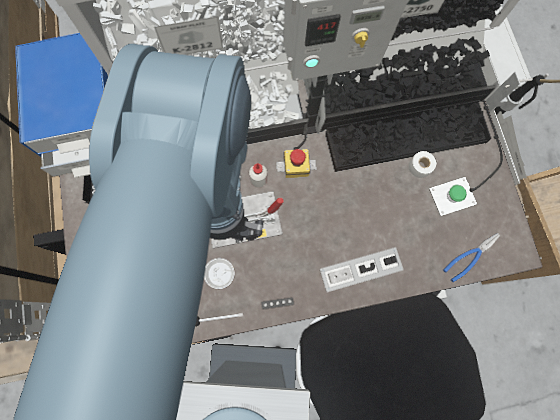

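View pics/t3a.png

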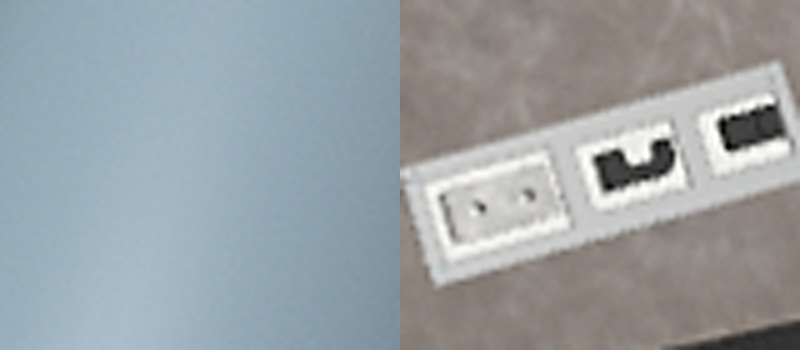

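```bash
python3 -m creep '[[0.035,[0,-0.035,0],0],[0.035,[0,-0.075,0],0],[0.035,[0,-0.115,0],0],[0.035,[0,-0.15,0],0],[0.035,[0,-0.18,0],0]]';python3 -m creep '[[0.035,[0,-0.02,0],0],[0.035,[0,-0.02,0],0],[0.035,[0,-0.02,0],0]]';python3 p.py; python3 - <<'E'
from h import *
im=get_image('top');cv2.imwrite('pics/t4.png',cv2.resize(im[160:320,80:280],None,fx=4,fy=3.75*4/3.75,interpolation=cv2.INTER_CUBIC)[:600])
cv2.imwrite('pics/t4raw.png',im)
E
```

```text
time: 25.77
eef_pos: [0.4375, -0.1515, 0.2546]
tool_rot: [[-0.994, 0.085, -0.063], [0.085, 0.996, 0.014], [0.064, 0.009, -0.998]]
ft_force: [0.2, 0.2, 0.2]
finger_gap: 0.41
time: 26.02
eef_pos: [0.4361, -0.1708, 0.2536]
tool_rot: [[-0.994, 0.086, -0.064], [0.085, 0.996, 0.016], [0.065, 0.01, -0.998]]
ft_force: [0.4, 0.1, 0.5]
finger_gap: 0.411
t 26.02 tcp [ 436.1 -170.8  253.6] yaw 175.1 gap 35.1 F [0.4 0.1 0.5] q16 [-29. -24.]
```

View pics/t4.png

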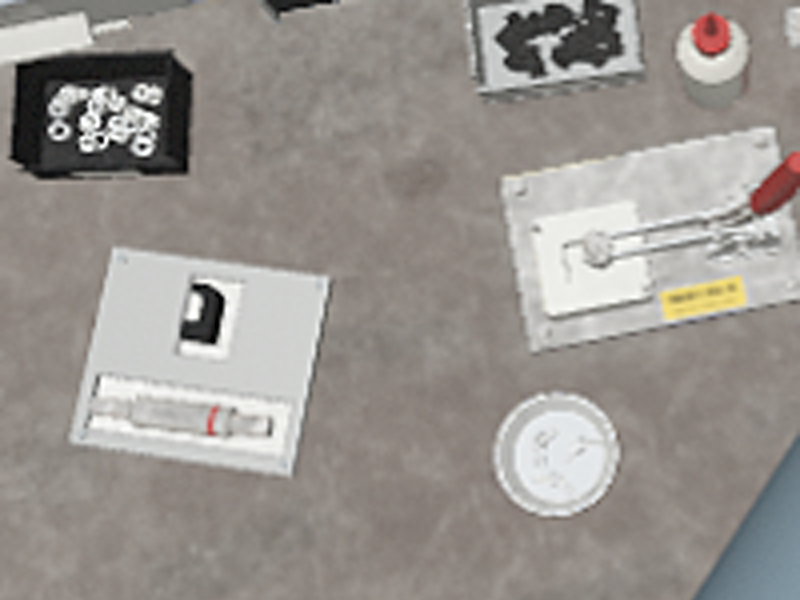

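```bash
python3 - <<'E'
from h import *
im=cv2.imread('pics/t4raw.png');V=cv2.cvtColor(im,cv2.COLOR_BGR2HSV)[...,2]
def fr(p,c,yaw):
    a=np.radians(yaw);y=np.array([np.cos(a),np.sin(a)]);x=np.array([y[1],-y[0]]);d=np.array(p)-c
    return (d@x).round(1),(d@y).round(1)
B=np.array([441.5,286.3]);L=np.array([429.5,-267.3])
m=np.zeros_like(V);m[225:255,115:142]=V[225:255,115:142]<90
for c in blobs(m):r=rect('top',c,.0125);print('clipB',r,fr(r['c'],B,85))
ends=ray('top',[[80+272/4,160+426/4],[80+90/4,160+410/4]],.0125)*1000
print('plug',[fr(e,B,85) for e in ends],fr(ends.mean(0),B,85))
im=cv2.imread('pics/t3.png');V=cv2.cvtColor(im,cv2.COLOR_BGR2HSV)[...,2]
for n,b,z,k in(('clipL',(355,255,378,280),.0125,0),('stud',(380,250,402,270),.010,0)):
    x0,y0,x1,y1=b;m=np.zeros_like(V);m[y0:y1,x0:x1]=V[y0:y1,x0:x1]<90
    for c in blobs(m):r=rect('top',c,z);print(n,r,fr(r['c'],L,109.2))
m=np.zeros_like(V);m[264:288,325:352]=(V[264:288,325:352]<212)
for c in blobs(m):r=rect('top',c,.028);print('set?',r,fr(r['c'],L,109.2))
for n,b,z,k in(('dish',(195,250,240,295),.022,150),('bottle',(247,160,270,186),.05,150),('tape',(405,140,440,180),.034,150)):
    x0,y0,x1,y1=b;m=np.zeros_like(V);m[y0:y1,x0:x1]=V[y0:y1,x0:x1]>150
    for c in blobs(m,150):r=rect('top',c,z);print(n,r['c'])
E
python3 - <<'E'
import cv2
im=cv2.imread('pics/t4raw.png');cv2.imwrite('pics/t5.png',cv2.resize(im[215:285,90:170],None,fx=10,fy=8.5,interpolation=cv2.INTER_CUBIC))
E
```

```text
clipB {'c': (468.8, 285.9), 'len': 33.4, 'wid': 22.7, 'ang': -7.4, 'cen': array([466.5, 284.6]), 'px': (131.0, 239.0)} (np.float64(27.2), np.float64(2.0))
plug [(np.float64(-33.2), np.float64(-54.2)), (np.float64(-40.7), np.float64(55.9))] (np.float64(-36.9), np.float64(0.9))
clipL {'c': (434.3, -279.2), 'len': 36.3, 'wid': 15.6, 'ang': -71.0, 'cen': array([ 432.7, -277.9]), 'px': (366.2, 267.8)} (np.float64(0.6), np.float64(-12.8))
stud {'c': (454.5, -334.6), 'len': 28.4, 'wid': 14.5, 'ang': -71.0, 'cen': array([ 454.5, -334.6]), 'px': (389.9, 260.1)} (np.float64(1.5), np.float64(-71.8))
set? {'c': (396.2, -210.1), 'len': 59.8, 'wid': 27.3, 'ang': -88.0, 'cen': array([ 388.8, -214.6]), 'px': (339.9, 284.6)} (np.float64(-12.6), np.float64(65.0))
set? {'c': (414.1, -210.0), 'len': 60.8, 'wid': 43.6, 'ang': -86.6, 'cen': array([ 415.5, -209.7]), 'px': (338.1, 272.8)} (np.float64(4.3), np.float64(59.2))
dish (399.0, 65.4)
bottle (640.9, -9.3)
tape (696.1, -416.1)
```

View pics/t5.png

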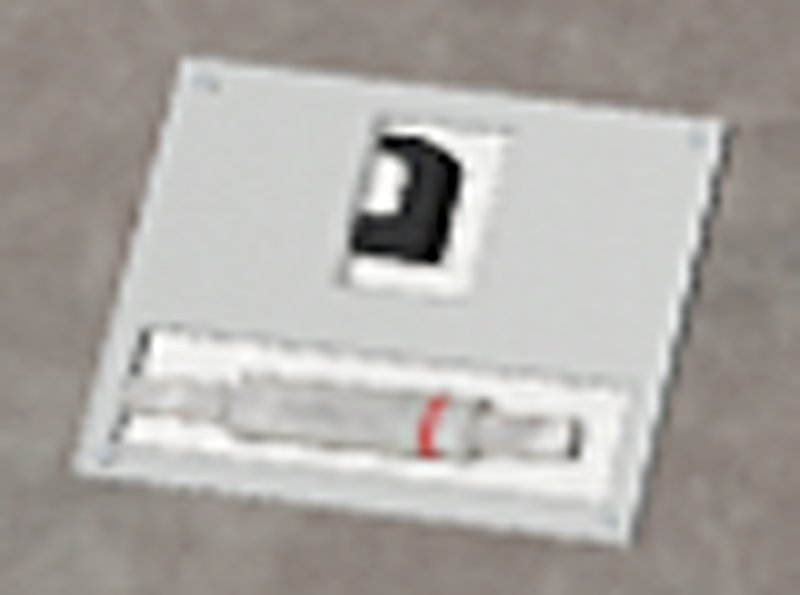

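```bash
python3 -c "
from bench import *
sign_off();print(sense()['time'])"
```

```text
the job is handed in; nothing more can be done
the job is handed in; nothing more can be done
```

All five parts are in the pockets you named, and I handed the job in at about 26 s. No verdict came back, so the evidence is my last pictures, taken with the gripper raised clear of the work:

| Part | Pocket | Measured position in tray (mm) | Pocket centre (mm) |
|---|---|---|---|
| Stud block | long tray, shortest | (1.5, -71.8) | (0, -68) |
| Clip | long tray, middle | (0.6, -12.8) | (0, -12) |
| Other clip | broad tray, short | (27.2, 2.0) | (26, 0) |
| Plug gauge | broad tray, long | (-37, 1) | (-34, 0) |
| Setting block | long tray, longest | not measured | (0, 55) |

- **Setting block:** the colour mask ran it together with the tray, so I got no usable number. By eye it lies flat with white floor visible on all sides.
- **Stud block:** some of its offset along the tray is probably the stud leaning in the view; it still leaves the block inside the pocket.
- **Plug gauge:** seen from above, one end looks level with the pocket's lip, which fits the viewing angle. When I lowered it, contact came at the height expected for the pocket floor.
- **Flatness:** I judged this only from the camera views and the contact heights. The tool had drifted to about 0.07 rad of tilt by the last placing, the second clip, but the picture after release shows that clip sitting flat.
- **Dish, bottle and tape roll:** all three measured within about 3 mm of where they started.

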